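# Set the chromatography plates out on the dryer

### The arm

A 6-joint arm with a two-finger parallel gripper is mounted at the origin on the work surface. World frame = base frame: x ahead of the robot, y to its left, z up, the work surface at z = 0. Lengths are in mm, angles in rad, forces in N, time in s.
With the tool pointing down it reaches from about 350 to 975 mm from the base axis. Payload 7.1 kg.
Tool frame: the origin (TCP) lies midway between the tips of the shut fingers; the grasp point (between the pads) lies 19 mm behind it; z points along the fingers, y is the line along which they close (so a half turn about z gives the same grasp; the last joint's range is limited). The gripper opens to 88 mm and grips with 3 to 60 N. Pads are 20 mm wide; open, the fingers measure 115 mm over their backs; the gripper's body (75 mm by 178 mm) begins 61 mm behind the grasp point.
Start: joints at [-1.275, 0.423, 1.63, -0, 1.089, -0.019], TCP at [193.534, -594.264, 222.675] pointing down, gripper open.
Joint ranges: [-3, 3], [-0.9, 2.11], [0.09, 2.58], [-1.31, 4.45], [0.11, 2.69], [-2.54, 2.54]. Speed limits (rad/s): [2.39, 2.39, 3.01, 3.14, 3.14, 3.14].

### API

Orientations are given as a rotation vector (axis times angle).
In Python, from workcell import ctrl gives the robot as it stands. The module is installed in compiled form; this text tells all that it offers.
- The arm moves only by the tool apply_moves, never from a script. Its argument "targets" is a list of rows, each a list of 3 entries, a list of its own where there are three numbers: the opening, from -1 (shut) to 1 (fully open), then the shift along the tool's x, y, z normalised to -1 to 1, where 1 is 5 cm, then the turn, a rotation vector about the tool's x, y, z normalised to -1 to 1, where 1 is 90 degrees. In form: [[jaw, [x, y, z], [wx, wy, wz]], ...]. A call has 1 to 8 rows; each row shifts and turns the commanded pose from where the row before left it, along the tool's axes as they then stand; what a row does not reach is not made up. A row lasts 1/8 s, in which the tool goes at most 62.5 mm and 10.7 degrees, less where a joint would pass 70% of its speed; a pose out of reach is approached as far as the arm can. A call with a number of a shift or a turn outside -1 to 1 is refused whole. A call with a gripper value outside its range is refused whole. The fingers move at their own pace and stop on an object; the grip force is fixed at half the most. Time passes only in rows, so rows that do not move let the fingers close. It gives the time, the measured TCP pose, the force, the opening and the grip force at its end, in the units of the state.
- ctrl.get_obs(): the state, without advancing time (a new reading comes with each control period).
- ctrl.get_image(name): name is "side" or "top" or "wrist"; returns a dict with "pixels" (480x640x3 uint8, blue, green, red), "camera_matrix" (3x3 intrinsics, pixels), "view" (4x4, takes a point from world to camera coordinates); the wrist camera has in their place "hand_eye" (4x4, takes a point from camera to tool coordinates, whose origin is the TCP and whose axes are the flange's). Camera axes: x right, y down, z forward; pixel columns grow to the right and rows downward; lengths in mm; the calibration is good to about 2 mm. A picture is of the moment at which its call begins: read the wrist's pose just before it. There is no depth.
- ctrl.close_job(): hands the job in; it is judged then, once.
Trained networks look in the newest picture that a camera, given by its name, has taken for a name from the list of things; names that differ only in an ending like _2 or _b are one class to them, and where a whole thing is asked for, a point or a joint stands for the part that bears it (a point fixed in the world has none). Each returns a list of dicts, best first, with "score" (0 to 1); they miss things now and then, are a little off and sometimes report something else, mostly with a low value. They report only what shows in the picture. A call takes as long as a camera call. They do not tell look-alikes from the thing itself.
- ctrl.masks_of(label, camera): "region" (480x640 bool, what is visible of it) and "bbox" ([left, top, right, bottom] in pixels, round what is visible of it).
- ctrl.pinpoint(label, camera): "xy" ([column, row] in pixels: a listed point, or the origin of a listed thing).
The state is a dict: "t": time; "qpos": joint angles; "qvel": joint speeds; "joint_torque": joint torques, N m; "ee_pos": TCP position; "orientation": TCP orientation; "ft_force": force on the tool from outside, world axes, zero at the start; "moment": the same for the moment, N m; "width": finger opening in mm; "grasp_force": force on a finger pad.
Only numpy, scipy, OpenCV 4.12 (cv2) and the standard library are available. Lean on these libraries where they do the work, as an engineer would, in place of code of your own. Each camera call takes 0.05 s, during which the arm holds its last target. There are 200 camera calls.

### The job

Stand every glass plate from the rack on the dryer's leaning stand, one to a tongue and centred on it, its lower edge down on the ledge inside the lip, its back against the tongue and its white layer facing out. Fix each plate to its tongue with a bulldog clip from the tray, clipped over the middle of the top edge so that it bites glass and tongue together. When all are clipped, press the dryer's button to start the air; leave the beaker, the jar and the cork ring where they are.

Things in the scene. Friction and masses are not known exactly. Their poses are not given: they have to be found in the camera images.
- stand: stand on the dryer, 4 mm steel, leaning back 0.35 rad: four tongues 24 wide x 98 tall, 90 mm apart, on a narrow ledge 360 mm long with a 5 mm lip 10 mm in front of the tongues; above 20 mm the room beside each tongue is free. Origin mid-ledge, on its upper face at the tongues' front face; x out of that face (away from the robot, up), y along the ledge, z up the tongues
- dryer: the fixed bench dryer that carries the stand: a white base 150 x 460 x 45 mm with an air slot and the button on its +y end. Origin at the bench under the stand's middle, z up, x towards its front; the stand leans to -x, towards the robot
- button_top (a point): middle of the top of the dryer's grey push button, 26 mm across, pressed straight down
- button (a joint): travel of the dryer's spring button: 0 up, 0.006 m fully down (5 N)
- rack: white plastic block rack, 205 x 60 x 38 mm, loose and heavy (0.7 kg), with five slots across it (7 mm wide, 26 mm deep, 36 mm apart). Origin under its middle, x along its length, z up
- tray: loose plywood tray, 110 x 210 x 60 mm (0.9 kg), walls 9 mm thick; the clips are parked on the top of its long -x wall, whose middle plane lies 50.5 mm from the tray's middle. Origin under its middle, y along its length, z up
- station1 (a point): foot of tongue 1 of the stand: on the ledge's upper face, at the middle of the tongue's front face; axes as the stand's
- station2 (a point): foot of tongue 2 of the stand: on the ledge's upper face, at the middle of the tongue's front face; axes as the stand's
- station3 (a point): foot of tongue 3 of the stand: on the ledge's upper face, at the middle of the tongue's front face; axes as the stand's
- station4 (a point): foot of tongue 4 of the stand: on the ledge's upper face, at the middle of the tongue's front face; axes as the stand's
- plate1: glass chromatography plate, 50 wide x 100 tall x 5 mm thick, 60 g, starting upright in a slot of the rack (may lean there up to 0.08 rad); some are absent. Origin in the middle of its lower edge; x points out of the face with the white layer, y along its width, z to its upper edge (the top 15 mm is bare glass)
- plate2: glass chromatography plate, 50 wide x 100 tall x 5 mm thick, 60 g, starting upright in a slot of the rack (may lean there up to 0.08 rad); some are absent. Origin in the middle of its lower edge; x points out of the face with the white layer, y along its width, z to its upper edge (the top 15 mm is bare glass)
- plate3: glass chromatography plate, 50 wide x 100 tall x 5 mm thick, 60 g, starting upright in a slot of the rack (may lean there up to 0.08 rad); some are absent. Origin in the middle of its lower edge; x points out of the face with the white layer, y along its width, z to its upper edge (the top 15 mm is bare glass)
- plate4: glass chromatography plate, 50 wide x 100 tall x 5 mm thick, 60 g, starting upright in a slot of the rack (may lean there up to 0.08 rad); some are absent. Origin in the middle of its lower edge; x points out of the face with the white layer, y along its width, z to its upper edge (the top 15 mm is bare glass)
- plate5: glass chromatography plate, 50 wide x 100 tall x 5 mm thick, 60 g, starting upright in a slot of the rack (may lean there up to 0.08 rad); some are absent. Origin in the middle of its lower edge; x points out of the face with the white layer, y along its width, z to its upper edge (the top 15 mm is bare glass)
- clip1: steel bulldog clip, 24 x 64 mm, 65 g. Origin on its pivot; x the way it opens, y along the pivot, z to the handles. Handles 4 to 36 mm above the pivot, jaw pads 18 to 28 mm below. Parked, handles are 32 mm apart outside; squeezed fully (25 N) they are parallel, 18 mm apart, and the jaws 18 mm open, centred under the pivot. Spring bites with 5 N; seat the pivot 15 mm above the edge
- clip2: steel bulldog clip, 24 x 64 mm, 65 g. Origin on its pivot; x the way it opens, y along the pivot, z to the handles. Handles 4 to 36 mm above the pivot, jaw pads 18 to 28 mm below. Parked, handles are 32 mm apart outside; squeezed fully (25 N) they are parallel, 18 mm apart, and the jaws 18 mm open, centred under the pivot. Spring bites with 5 N; seat the pivot 15 mm above the edge
- clip3: steel bulldog clip, 24 x 64 mm, 65 g. Origin on its pivot; x the way it opens, y along the pivot, z to the handles. Handles 4 to 36 mm above the pivot, jaw pads 18 to 28 mm below. Parked, handles are 32 mm apart outside; squeezed fully (25 N) they are parallel, 18 mm apart, and the jaws 18 mm open, centred under the pivot. Spring bites with 5 N; seat the pivot 15 mm above the edge
- clip4: steel bulldog clip, 24 x 64 mm, 65 g. Origin on its pivot; x the way it opens, y along the pivot, z to the handles. Handles 4 to 36 mm above the pivot, jaw pads 18 to 28 mm below. Parked, handles are 32 mm apart outside; squeezed fully (25 N) they are parallel, 18 mm apart, and the jaws 18 mm open, centred under the pivot. Spring bites with 5 N; seat the pivot 15 mm above the edge
- beaker: bystander: glass beaker, 66 mm across, 85 mm tall; origin under its middle
- jar: bystander: amber jar, 60 mm across, 85 mm tall; origin under its middle
- corkring: bystander: cork flask ring, 100 mm across, 28 mm tall; origin under its middle
Mind the look-alikes: they are no part of the job. Leave any black or turquoise look-alike of the plate1 alone.

How it is judged (in metres and radians):
On the way, in this order (a step that is already met when the one before it is completed fails the run):
1. every plate stands on the stand and is held by a clip (x of plate1 in the frame of stand between -0.002 and 0.0085 m and z of plate1 in the frame of stand between -0.004 and 0.005 m and angle between the z axis of each of plate1, plate2, plate3, plate4, plate5 and the z axis of stand, either way round below 0.1 rad and angle between each of plate1, plate2, plate3, plate4, plate5's own x axis and vertical below 1.4 rad and (y of plate1 in the frame of station1 between -0.01 and 0.01 m or y of plate1 in the frame of station2 between -0.01 and 0.01 m or y of plate1 in the frame of station3 between -0.01 and 0.01 m or y of plate1 in the frame of station4 between -0.01 and 0.01 m) and ((contact force between clip1 and plate1 above 1 N and contact force between clip1 and stand above 1 N and y of clip1 in the frame of plate1 between -0.013 and 0.013 m and z of clip1 in the frame of plate1 between 0.103 and 0.126 m and angle between the z axis of clip1 and the z axis of stand, either way round below 0.3 rad) or (contact force between clip2 and plate1 above 1 N and contact force between clip2 and stand above 1 N and y of clip2 in the frame of plate1 between -0.013 and 0.013 m and z of clip2 in the frame of plate1 between 0.103 and 0.126 m and angle between the z axis of clip2 and the z axis of stand, either way round below 0.3 rad) or (contact force between clip3 and plate1 above 1 N and contact force between clip3 and stand above 1 N and y of clip3 in the frame of plate1 between -0.013 and 0.013 m and z of clip3 in the frame of plate1 between 0.103 and 0.126 m and angle between the z axis of clip3 and the z axis of stand, either way round below 0.3 rad) or (contact force between clip4 and plate1 above 1 N and contact force between clip4 and stand above 1 N and y of clip4 in the frame of plate1 between -0.013 and 0.013 m and z of clip4 in the frame of plate1 between 0.103 and 0.126 m and angle between the z axis of clip4 and the z axis of stand, either way round below 0.3 rad)) and x of plate2 in the frame of stand between -0.002 and 0.0085 m and z of plate2 in the frame of stand between -0.004 and 0.005 m and (y of plate2 in the frame of station1 between -0.01 and 0.01 m or y of plate2 in the frame of station2 between -0.01 and 0.01 m or y of plate2 in the frame of station3 between -0.01 and 0.01 m or y of plate2 in the frame of station4 between -0.01 and 0.01 m) and ((contact force between clip1 and plate2 above 1 N and contact force between clip1 and stand above 1 N and y of clip1 in the frame of plate2 between -0.013 and 0.013 m and z of clip1 in the frame of plate2 between 0.103 and 0.126 m and angle between the z axis of clip1 and the z axis of stand, either way round below 0.3 rad) or (contact force between clip2 and plate2 above 1 N and contact force between clip2 and stand above 1 N and y of clip2 in the frame of plate2 between -0.013 and 0.013 m and z of clip2 in the frame of plate2 between 0.103 and 0.126 m and angle between the z axis of clip2 and the z axis of stand, either way round below 0.3 rad) or (contact force between clip3 and plate2 above 1 N and contact force between clip3 and stand above 1 N and y of clip3 in the frame of plate2 between -0.013 and 0.013 m and z of clip3 in the frame of plate2 between 0.103 and 0.126 m and angle between the z axis of clip3 and the z axis of stand, either way round below 0.3 rad) or (contact force between clip4 and plate2 above 1 N and contact force between clip4 and stand above 1 N and y of clip4 in the frame of plate2 between -0.013 and 0.013 m and z of clip4 in the frame of plate2 between 0.103 and 0.126 m and angle between the z axis of clip4 and the z axis of stand, either way round below 0.3 rad)) and x of plate3 in the frame of stand between -0.002 and 0.0085 m and z of plate3 in the frame of stand between -0.004 and 0.005 m and (y of plate3 in the frame of station1 between -0.01 and 0.01 m or y of plate3 in the frame of station2 between -0.01 and 0.01 m or y of plate3 in the frame of station3 between -0.01 and 0.01 m or y of plate3 in the frame of station4 between -0.01 and 0.01 m) and ((contact force between clip1 and plate3 above 1 N and contact force between clip1 and stand above 1 N and y of clip1 in the frame of plate3 between -0.013 and 0.013 m and z of clip1 in the frame of plate3 between 0.103 and 0.126 m and angle between the z axis of clip1 and the z axis of stand, either way round below 0.3 rad) or (contact force between clip2 and plate3 above 1 N and contact force between clip2 and stand above 1 N and y of clip2 in the frame of plate3 between -0.013 and 0.013 m and z of clip2 in the frame of plate3 between 0.103 and 0.126 m and angle between the z axis of clip2 and the z axis of stand, either way round below 0.3 rad) or (contact force between clip3 and plate3 above 1 N and contact force between clip3 and stand above 1 N and y of clip3 in the frame of plate3 between -0.013 and 0.013 m and z of clip3 in the frame of plate3 between 0.103 and 0.126 m and angle between the z axis of clip3 and the z axis of stand, either way round below 0.3 rad) or (contact force between clip4 and plate3 above 1 N and contact force between clip4 and stand above 1 N and y of clip4 in the frame of plate3 between -0.013 and 0.013 m and z of clip4 in the frame of plate3 between 0.103 and 0.126 m and angle between the z axis of clip4 and the z axis of stand, either way round below 0.3 rad)) and x of plate4 in the frame of stand between -0.002 and 0.0085 m and z of plate4 in the frame of stand between -0.004 and 0.005 m and (y of plate4 in the frame of station1 between -0.01 and 0.01 m or y of plate4 in the frame of station2 between -0.01 and 0.01 m or y of plate4 in the frame of station3 between -0.01 and 0.01 m or y of plate4 in the frame of station4 between -0.01 and 0.01 m) and ((contact force between clip1 and plate4 above 1 N and contact force between clip1 and stand above 1 N and y of clip1 in the frame of plate4 between -0.013 and 0.013 m and z of clip1 in the frame of plate4 between 0.103 and 0.126 m and angle between the z axis of clip1 and the z axis of stand, either way round below 0.3 rad) or (contact force between clip2 and plate4 above 1 N and contact force between clip2 and stand above 1 N and y of clip2 in the frame of plate4 between -0.013 and 0.013 m and z of clip2 in the frame of plate4 between 0.103 and 0.126 m and angle between the z axis of clip2 and the z axis of stand, either way round below 0.3 rad) or (contact force between clip3 and plate4 above 1 N and contact force between clip3 and stand above 1 N and y of clip3 in the frame of plate4 between -0.013 and 0.013 m and z of clip3 in the frame of plate4 between 0.103 and 0.126 m and angle between the z axis of clip3 and the z axis of stand, either way round below 0.3 rad) or (contact force between clip4 and plate4 above 1 N and contact force between clip4 and stand above 1 N and y of clip4 in the frame of plate4 between -0.013 and 0.013 m and z of clip4 in the frame of plate4 between 0.103 and 0.126 m and angle between the z axis of clip4 and the z axis of stand, either way round below 0.3 rad)) and x of plate5 in the frame of stand between -0.002 and 0.0085 m and z of plate5 in the frame of stand between -0.004 and 0.005 m and (y of plate5 in the frame of station1 between -0.01 and 0.01 m or y of plate5 in the frame of station2 between -0.01 and 0.01 m or y of plate5 in the frame of station3 between -0.01 and 0.01 m or y of plate5 in the frame of station4 between -0.01 and 0.01 m) and ((contact force between clip1 and plate5 above 1 N and contact force between clip1 and stand above 1 N and y of clip1 in the frame of plate5 between -0.013 and 0.013 m and z of clip1 in the frame of plate5 between 0.103 and 0.126 m and angle between the z axis of clip1 and the z axis of stand, either way round below 0.3 rad) or (contact force between clip2 and plate5 above 1 N and contact force between clip2 and stand above 1 N and y of clip2 in the frame of plate5 between -0.013 and 0.013 m and z of clip2 in the frame of plate5 between 0.103 and 0.126 m and angle between the z axis of clip2 and the z axis of stand, either way round below 0.3 rad) or (contact force between clip3 and plate5 above 1 N and contact force between clip3 and stand above 1 N and y of clip3 in the frame of plate5 between -0.013 and 0.013 m and z of clip3 in the frame of plate5 between 0.103 and 0.126 m and angle between the z axis of clip3 and the z axis of stand, either way round below 0.3 rad) or (contact force between clip4 and plate5 above 1 N and contact force between clip4 and stand above 1 N and y of clip4 in the frame of plate5 between -0.013 and 0.013 m and z of clip4 in the frame of plate5 between 0.103 and 0.126 m and angle between the z axis of clip4 and the z axis of stand, either way round below 0.3 rad))), for 0.3 s.
2. then the dryer's button is pressed down (value of joint button above 0.004 m), for 0.05 s.
At the end, for the whole second after the job is handed in: each plate on the ledge (within 5 mm), back within 6 mm of its tongue, centred within 10 mm, parallel within 0.1 rad, layer out; a clip bites it and the tongue (over 1 N each), within 13 mm of the top edge's middle, pivot 3 to 26 mm above the edge, upright within 0.3 rad; all at rest (all of step 1 and linear speed of each of plate1, plate2, plate3, plate4, plate5 below 0.02 m/s); the robot touches nothing.
It fails at once if the beaker is pushed about (distance of beaker from where it was at the start of the episode above 0.03 m).
It fails at once if the jar is pushed about (distance of jar from where it was at the start of the episode above 0.03 m).
It fails at once if the corkring is pushed about (distance of corkring from where it was at the start of the episode above 0.03 m).
Of plate1, plate2, plate3, plate4, plate5 only 3 to 4 are there at a start; the rules pass over those that are not, and their reading is None.
At some moment in a run one of rack, tray may be knocked a few centimetres aside while the robot is not near it.
It also fails if it takes over 210 s, if anything falls off the work surface, if the arm or the gripper's body presses on something with over 40 N, if the wrist force passes 120 N, or if a joint passes its speed limit or range.

## Working session

There is one attempt and no reset: what is moved stays moved. The work goes in short steps, Python scripts to look and compute and a tool call to move; the robot and the scene stay as the last step left them, time stands still between calls to the robot, and variables do not carry over. Pictures are saved under pics/ and viewed, at most 14 in all, crops included, and the job is handed in when it is done.

Besides the shell and the picture viewer there is one more tool, called after "Call:" as name(argument=value, ...) on one line, values as JSON. apply_moves: Moves the arm, as the interface text tells. Scaled input: -1 to 1 covers 5 cm each way for a shift and 90 degrees each way for a turn. Its arguments: {"type":"object","properties":{"targets":{"type":"array"}},"required":["targets"]}

```bash
mkdir -p pics; cat > h.py <<'E'
import numpy as np,cv2
from scipy.spatial.transform import Rotation as R
from workcell import ctrl
def shot(n,save=None):
    o=ctrl.get_obs(); d=ctrl.get_image(n); d['o']=o
    if save: cv2.imwrite('pics/'+save,d['pixels'])
    return d
def cam(d):
    K=np.array(d['camera_matrix'])
    if 'view' in d: V=np.array(d['view'])
    else:
        T=np.eye(4);T[:3,:3]=R.from_rotvec(d['o']['orientation']).as_matrix();T[:3,3]=d['o']['ee_pos']
        V=np.linalg.inv(T@np.array(d['hand_eye']))
    return K,V
def proj(d,P):
    K,V=cam(d);P=np.atleast_2d(P);c=P@V[:3,:3].T+V[:3,3];u=c@K.T;return u[:,:2]/u[:,2:]
def ray(d,uv):
    K,V=cam(d);r=V[:3,:3].T@np.linalg.solve(K,[uv[0],uv[1],1]);return -V[:3,:3].T@V[:3,3],r/np.linalg.norm(r)
def atz(d,uv,z):
    o,r=ray(d,uv);return o+r*(z-o[2])/r[2]
def tri(rs):
    A=0;b=0
    for o,r in rs:
        M=np.eye(3)-np.outer(r,r);A=A+M;b=b+M@o
    return np.linalg.solve(A,b)
E
python3 - <<'E'
from h import *
np.set_printoptions(precision=1,suppress=True)
print(ctrl.get_obs())
for n in('side','top','wrist'):
    d=shot(n,n+'0.png');K,V=cam(d);print(n,K[0,0],K[:2,2],-V[:3,:3].T@V[:3,3],V[2,:3])
    for l in('stand','dryer','button_top','rack','tray','station1','station2','station3','station4','plate1','clip1','beaker','jar','corkring'):
        try: print(l,[(np.round(p['xy']).tolist(),round(p['score'],2)) for p in ctrl.pinpoint(l,n)])
        except Exception as e: print(l,e)
E
```

```text
{'t': 0.0, 'qpos': array([-1.3,  0.4,  1.6, -0. ,  1.1, -0. ]), 'qvel': array([-0., -0.,  0.,  0.,  0.,  0.]), 'joint_torque': array([  0. , -54.5, -27.4,   0.1,   0. ,  -0. ]), 'ee_pos': array([ 193.4, -593.7,  221.9]), 'orientation': array([-3.1, -0.5,  0. ]), 'ft_force': array([0.6, 1. , 1.3]), 'moment': array([-0. , -0.1,  0. ]), 'grasp_force': 0.0, 'width': 87.63182909226163}
side 464.26341057568635 [318.4 231.2] [-200.9  893.2  718.8] [ 0.5 -0.7 -0.5]
stand [([299.0, 217.0], 0.86)]
dryer [([297.0, 241.0], 0.61), ([229.0, 308.0], 0.16)]
button_top [([240.0, 251.0], 0.42)]
rack [([232.0, 308.0], 0.57)]
tray [([389.0, 213.0], 0.56), ([395.0, 205.0], 0.55)]
station1 [([327.0, 205.0], 0.92), ([287.0, 222.0], 0.62), ([304.0, 216.0], 0.59), ([302.0, 217.0], 0.49)]
station2 [([327.0, 205.0], 0.92), ([287.0, 222.0], 0.62), ([304.0, 216.0], 0.59), ([302.0, 217.0], 0.49)]
station3 [([327.0, 205.0], 0.92), ([287.0, 222.0], 0.62), ([304.0, 216.0], 0.59), ([302.0, 217.0], 0.49)]
station4 [([327.0, 205.0], 0.92), ([287.0, 222.0], 0.62), ([304.0, 216.0], 0.59), ([302.0, 217.0], 0.49)]
plate1 [
[... 961 characters left out ...]

station4 [([386.0, 199.0], 0.79), ([264.0, 196.0], 0.75), ([309.0, 197.0], 0.72), ([348.0, 199.0], 0.7), ([325.0, 196.0], 0.46)]
plate1 [([179.0, 239.0], 0.82), ([177.0, 252.0], 0.81), ([116.0, 280.0], 0.8), ([159.0, 338.0], 0.8), ([195.0, 328.0], 0.74), ([168.0, 281.0], 0.68)]
clip1 [([495.0, 261.0], 0.56), ([518.0, 251.0], 0.54), ([476.0, 262.0], 0.44), ([267.0, 195.0], 0.29)]
beaker [([265.0, 298.0], 0.74)]
jar [([397.0, 293.0], 0.62)]
corkring [([333.0, 298.0], 0.74)]
wrist 371.61338970021455 [312.7 240.9] [ 271.1 -568.2  385.2] [-0.3 -0.1 -1. ]
stand []
dryer []
button_top []
rack []
tray []
station1 []
station2 []
station3 []
station4 []
plate1 []
clip1 []
beaker []
jar []
corkring []
```

View pics/top0.png

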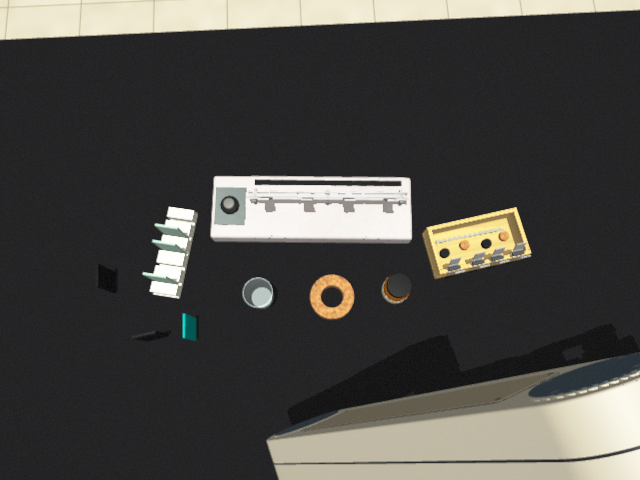

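View pics/side0.png

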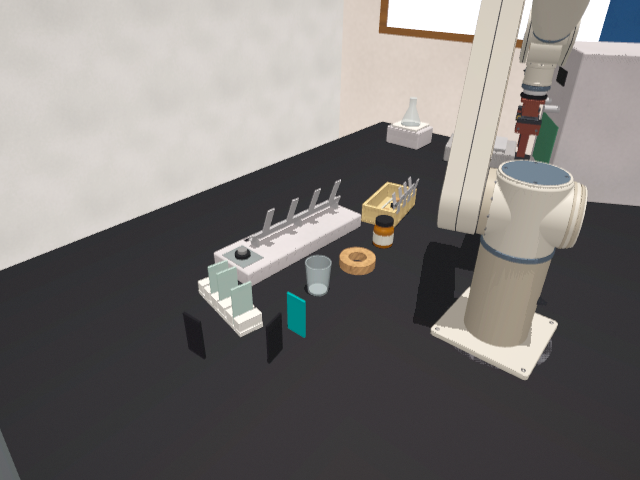

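Three candidates stand in the rack, at side pixels (240,325), (229,307) and (221,297). The black ones at (195,335) and (275,338) and the turquoise one at (297,315) are look-alikes, so I leave them alone. Next I'll get rough positions.

```bash
python3 - <<'E'
from h import *
np.set_printoptions(precision=1,suppress=True)
s=shot('side');t=shot('top')
for l,a,b in[('button',(240,251),(229,202)),('st right',(327,205),(386,199)),('stand',(299,217),(328,197)),('rack',(232,308),(174,254)),('tray',(389,213),(474,245)),('cork',(357,265),(333,298)),('beaker',(316,288),(265,298))]:
    p=tri([ray(s,a),ray(t,b)]);print(l,p,proj(s,p)[0]-a)
for uv in((264,196),(309,197),(348,199),(386,199)): print('st z60',atz(t,uv,62))
for uv in((453,265),(479,260),(497,255),(518,250)): print('clip z85',atz(t,uv,85))
for uv in((168,208),(196,212),(179,298),(151,293)): print('rackc z38',atz(t,uv,38))
for uv in((214,178),(410,178),(411,242),(212,240)): print('dry z45',atz(t,uv,45))
print(R.from_rotvec(ctrl.get_obs()['orientation']).as_matrix())
w=shot('wrist');print(np.array(w['hand_eye']))
E
```

```text
button [619.1 209.9  59.2] [1.1 0.4]
st right [ 606.1 -145.9   67.2] [1.1 0.3]
stand [612.7 -16.5  74.4] [0.3 0.1]
rack [511.8 344.    7.5] [-0.9 -0.3]
tray [ 503.8 -355.8   -7.5] [0.2 0. ]
cork [395.7 -16.8  -2.4] [0.7 0.1]
beaker [407.2 141.4   0.4] [2.5 0.6]
st z60 [625.9 127.8  62. ]
st z60 [618.3  25.8  62. ]
st z60 [609.  -62.4  62. ]
st z60 [ 604.6 -148.4   62. ]
clip z85 [ 440.8 -277.7   85. ]
clip z85 [ 449.  -334.9   85. ]
clip z85 [ 458.  -375.1   85. ]
clip z85 [ 466.7 -422.    85. ]
rackc z38 [616.3 352.5  38. ]
rackc z38 [603.4 287.8  38. ]
rackc z38 [405.9 325.   38. ]
rackc z38 [420.2 387.4  38. ]
dry z45 [681.6 244.5  45. ]
dry z45 [ 658.2 -210.5   45. ]
dry z45 [ 505.6 -199.2   45. ]
dry z45 [533.1 249.8  45. ]
[[ 1.   0.3  0. ]
 [ 0.3 -1.   0. ]
 [ 0.   0.  -1. ]]
[[  -0.    -1.    -0.3   81.8]
 [   1.    -0.    -0.    -0.8]
 [   0.    -0.3    1.  -162.5]
 [   0.     0.     0.     1. ]]
```

```bash
cat >> h.py <<'E'
def Rt(yaw,tilt=0.,flip=0):
    """tool y dir horizontally at angle yaw; then tilt about world axis later"""
    x=np.array([-np.sin(yaw),np.cos(yaw),0]);y=np.array([np.cos(yaw),np.sin(yaw),0]);z=np.cross(x,y)
    return np.stack([x,y,z],1)
def plan(wps,mm=40,deg=9,start=None):
    """wps: (pos,R,jaw[,mm])"""
    o=ctrl.get_obs();p=np.array(o['ee_pos']);Q=R.from_rotvec(o['orientation'])
    if start: p,Q=np.array(start[0]),R.from_matrix(start[1])
    rows=[]
    for w in wps:
        tp,tR,jaw=w[:3];m=w[3] if len(w)>3 else mm
        if tR is None: T=Q
        else: T=R.from_matrix(tR)
        rv=(Q.inv()*T).as_rotvec();n=int(max(1,np.ceil(np.linalg.norm(tp-p)/m),np.ceil(np.degrees(np.linalg.norm(rv))/deg)))
        d=(np.array(tp)-p)/n
        for i in range(n):
            s=Q.inv().apply(d)/50;k=rv/n/(np.pi/2)
            rows.append([jaw,[round(float(v),3)+0. for v in s],[round(float(v),3)+0. for v in k]])
            p=p+Q.apply(np.array(rows[-1][1])*50);Q=Q*R.from_rotvec(np.array(rows[-1][2])*np.pi/2)
    for i in range(0,len(rows),8): print(str(rows[i:i+8]).replace(' ',''))
E
python3 - <<'E'
from h import *
plan([([430,-345,240],Rt(.18),1)])
E
```

```text
[[1,[0.604,-0.328,-0.035],[0.0,0.0,-0.091]],[1,[0.645,-0.238,-0.035],[0.0,0.0,-0.091]],[1,[0.672,-0.144,-0.035],[0.0,0.0,-0.091]],[1,[0.686,-0.047,-0.035],[0.0,0.0,-0.091]],[1,[0.685,0.051,-0.035],[0.0,0.0,-0.091]],[1,[0.671,0.148,-0.035],[0.0,0.0,-0.091]],[1,[0.643,0.243,-0.035],[0.0,0.0,-0.091]],[1,[0.602,0.332,-0.035],[0.0,0.0,-0.091]]]
[[1,[0.548,0.414,-0.035],[0.0,0.0,-0.091]],[1,[0.484,0.488,-0.035],[0.0,0.0,-0.091]]]
```

Call:
apply_moves(targets=[[1, [0.604, -0.328, -0.035], [0.0, 0.0, -0.091]], [1, [0.645, -0.238, -0.035], [0.0, 0.0, -0.091]], [1, [0.672, -0.144, -0.035], [0.0, 0.0, -0.091]], [1, [0.686, -0.047, -0.035], [0.0, 0.0, -0.091]], [1, [0.685, 0.051, -0.035], [0.0, 0.0, -0.091]], [1, [0.671, 0.148, -0.035], [0.0, 0.0, -0.091]], [1, [0.643, 0.243, -0.035], [0.0, 0.0, -0.091]], [1, [0.602, 0.332, -0.035], [0.0, 0.0, -0.091]]])

```text
t: 3.4
ee_pos: [383.5, -394.0, 236.9]
orientation: [2.338, 2.098, 0.0]
ft_force: [-0.5, -0.5, -0.2]
width: 87.8
grasp_force: 0.0
```

Call:
apply_moves(targets=[[1, [0.548, 0.414, -0.035], [0.0, 0.0, -0.091]], [1, [0.484, 0.488, -0.035], [0.0, 0.0, -0.091]], [1, [0, 0, 0], [0, 0, 0]], [1, [0, 0, 0], [0, 0, 0]]])

```text
t: 3.9
ee_pos: [429.7, -345.2, 240.2]
orientation: [-2.022, -2.404, 0.001]
ft_force: [-0.4, -0.5, -0.3]
width: 87.5
grasp_force: 0.0
```

```bash
python3 - <<'E'
from h import *
np.set_printoptions(precision=1,suppress=True)
d=shot('wrist','w1.png');print(d['o']['ee_pos'],d['o']['qpos']*57.3)
for l in('tray','clip1','corkring','jar'):
    print(l,[(np.round(p['xy'],1).tolist(),round(p['score'],2),atz(d,p['xy'],75 if l=='clip1' else 0)) for p in ctrl.pinpoint(l,'wrist')])
# next: over dryer mid
plan([([540,0,280],Rt(-.05),1),([540,0,280],None,1)])
E
```

```text
[ 429.7 -345.2  240.2] [-40.   16.9 101.9  -0.   61.2 -49.9]
tray [([373.7, 214.2], 0.79, array([ 498. , -345.1,    0. ]))]
clip1 [([332.1, 211.9], 0.9, array([ 445.2, -334.3,   75. ])), ([330.9, 299.5], 0.83, array([ 460.2, -419.9,   75. ])), ([333.0, 257.8], 0.63, array([ 454.2, -377.3,   75. ])), ([332.3, 148.4], 0.6, array([ 435. , -279.6,   75. ]))]
corkring []
jar [([317.8, 2.3], 0.77, array([ 401.1, -153.5,    0. ])), ([373.0, 212.6], 0.4, array([ 496.8, -343.5,    0. ]))]
[[1,[0.643,0.336,-0.08],[0.0,0.0,0.014]],[1,[0.65,0.322,-0.08],[0.0,0.0,0.014]],[1,[0.657,0.307,-0.08],[0.0,0.0,0.014]],[1,[0.664,0.293,-0.08],[0.0,0.0,0.014]],[1,[0.67,0.278,-0.08],[0.0,0.0,0.014]],[1,[0.676,0.263,-0.08],[0.0,0.0,0.014]],[1,[0.682,0.248,-0.08],[0.0,0.0,0.014]],[1,[0.687,0.233,-0.08],[0.0,0.0,0.014]]]
[[1,[0.692,0.218,-0.08],[0.0,0.0,0.014]],[1,[0.697,0.203,-0.08],[0.0,0.0,0.014]],[1,[0.001,0.0,0.002],[0.0,0.0,0.0]]]
```

View pics/w1.png

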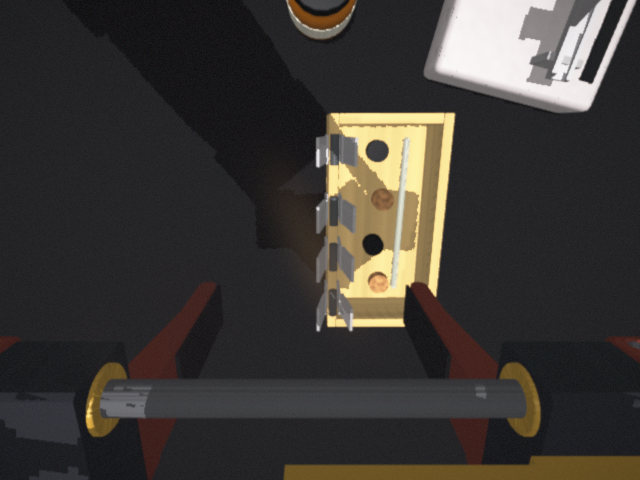

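The picture shows four clips on the tray's left wall, with pivots near (332,148), (332,212), (333,258) and (331,300). The tray may be knocked later, so I'll measure it again before gripping. The dryer is next.

Call:
apply_moves(targets=[[1, [0.643, 0.336, -0.08], [0.0, 0.0, 0.014]], [1, [0.65, 0.322, -0.08], [0.0, 0.0, 0.014]], [1, [0.657, 0.307, -0.08], [0.0, 0.0, 0.014]], [1, [0.664, 0.293, -0.08], [0.0, 0.0, 0.014]], [1, [0.67, 0.278, -0.08], [0.0, 0.0, 0.014]], [1, [0.676, 0.263, -0.08], [0.0, 0.0, 0.014]], [1, [0.682, 0.248, -0.08], [0.0, 0.0, 0.014]], [1, [0.687, 0.233, -0.08], [0.0, 0.0, 0.014]]])

```text
t: 5.15
ee_pos: [518.1, -67.8, 272.4]
orientation: [2.226, 2.216, 0.0]
ft_force: [0.6, 0.2, 0.4]
width: 87.8
grasp_force: 0.0
```

Call:
apply_moves(targets=[[1, [0.692, 0.218, -0.08], [0.0, 0.0, 0.014]], [1, [0.697, 0.203, -0.08], [0.0, 0.0, 0.014]], [1, [0, 0, 0], [0, 0, 0]], [1, [0, 0, 0], [0, 0, 0]]])

```text
t: 5.65
ee_pos: [539.6, 0.1, 279.9]
orientation: [-2.272, -2.169, 0.001]
ft_force: [-0.6, -0.7, 0.1]
width: 87.8
grasp_force: 0.0
```

```bash
python3 - <<'E'
from h import *
np.set_printoptions(precision=1,suppress=True)
d=shot('wrist','w2.png');print(d['o']['ee_pos'],d['o']['qpos']*57.3)
for l in('stand','dryer','button_top','station1'):
    print(l,[(np.round(p['xy'],1).tolist(),round(p['score'],2),atz(d,p['xy'],62)) for p in ctrl.pinpoint(l,'wrist')])
plan([([480,330,280],Rt(.2),1)])
E
```

```text
[539.6   0.1 279.9] [ -1.2  13.3 101.   -0.   65.7   1.4]
stand [([215.6, 315.7], 0.74, array([ 422.1, -119.9,   62. ])), ([391.7, 217.9], 0.65, array([621.5, -14.2,  62. ]))]
dryer [([374.3, 202.2], 0.96, array([603.2,   3.4,  62. ])), ([297.6, 426.2], 0.45, array([ 506.5, -280.7,   62. ]))]
button_top [([239.3, 436.7], 0.22, array([ 430.8, -293.9,   62. ]))]
station1 [([389.2, 173.9], 0.73, array([618.2,  31.9,  62. ])), ([376.8, 334.2], 0.63, array([ 606.3, -152.6,   62. ])), ([380.6, 263.0], 0.63, array([610.2, -64.4,  62. ])), ([400.5, 77.8], 0.58, array([627.6, 121.4,  62. ]))]
[[1,[0.726,-0.168,0.0],[0.0,0.0,-0.018]],[1,[0.731,-0.147,0.0],[0.0,0.0,-0.018]],[1,[0.735,-0.126,0.0],[0.0,0.0,-0.018]],[1,[0.738,-0.105,0.0],[0.0,0.0,-0.018]],[1,[0.741,-0.085,0.0],[0.0,0.0,-0.018]],[1,[0.743,-0.064,0.0],[0.0,0.0,-0.018]],[1,[0.744,-0.043,0.0],[0.0,0.0,-0.018]],[1,[0.745,-0.021,0.0],[0.0,0.0,-0.018]]]
[[1,[0.746,0.0,0.0],[0.0,0.0,-0.018]]]
```

View pics/w2.png

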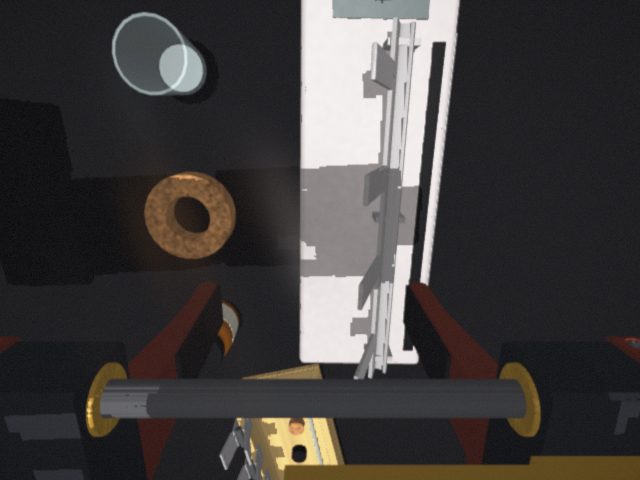

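The stand has four tongues, with feet near (400,78), (389,174), (381,263) and (377,334). The ledge runs from (405,20) to (378,375). The rack comes next.

Call:
apply_moves(targets=[[1, [0.726, -0.168, 0.0], [0.0, 0.0, -0.018]], [1, [0.731, -0.147, 0.0], [0.0, 0.0, -0.018]], [1, [0.735, -0.126, 0.0], [0.0, 0.0, -0.018]], [1, [0.738, -0.105, 0.0], [0.0, 0.0, -0.018]], [1, [0.741, -0.085, 0.0], [0.0, 0.0, -0.018]], [1, [0.743, -0.064, 0.0], [0.0, 0.0, -0.018]], [1, [0.744, -0.043, 0.0], [0.0, 0.0, -0.018]], [1, [0.745, -0.021, 0.0], [0.0, 0.0, -0.018]]])

```text
t: 6.9
ee_pos: [486.3, 294.8, 280.2]
orientation: [2.013, 2.412, 0.0]
ft_force: [0.5, 0.5, -0.0]
width: 88.0
grasp_force: 0.0
```

Call:
apply_moves(targets=[[1, [0, 0, 0], [0, 0, 0]], [1, [0, 0, 0], [0, 0, 0]]])

```text
t: 7.15
ee_pos: [486.5, 293.3, 280.0]
orientation: [2.014, 2.411, -0.001]
ft_force: [1.0, -0.1, -0.1]
width: 87.8
grasp_force: 0.0
```

```bash
python3 - <<'E'
from h import *
np.set_printoptions(precision=1,suppress=True)
d=shot('wrist','w3.png');print(d['o']['ee_pos'],d['o']['qpos']*57.3)
for l in('rack','plate1','button_top','station1','dryer'):
    print(l,[(np.round(p['xy'],1).tolist(),round(p['score'],2),atz(d,p['xy'],{'rack':0,'plate1':12,'button_top':59,'station1':67,'dryer':0}[l])) for p in ctrl.pinpoint(l,'wrist')])
E
```

```text
[486.5 293.3 280. ] [29.9 15.9 97.6 -0.  66.6 19.6]
rack []
plate1 [([376.9, 173.1], 0.97, array([553.2, 336.1,  12. ])), ([183.9, 90.9], 0.94, array([328.5, 384.8,  12. ])), ([318.4, 12.6], 0.9, array([457.7, 483.4,  12. ])), ([345.6, 162.5], 0.85, array([515.4, 341.4,  12. ])), ([194.1, 170.3], 0.81, array([346.4, 302. ,  12. ])), ([285.0, 133.4], 0.56, array([442.6, 360.6,  12. ]))]
button_top [([413.7, 302.9], 0.65, array([619. , 204.8,  59. ]))]
station1 [([402.9, 369.6], 0.94, array([625.8, 121.3,  67. ])), ([378.0, 428.9], 0.82, array([616.8,  30.8,  67. ]))]
dryer [([359.9, 418.8], 0.96, array([612.4, -17.4,   0. ]))]
```

View pics/w3.png

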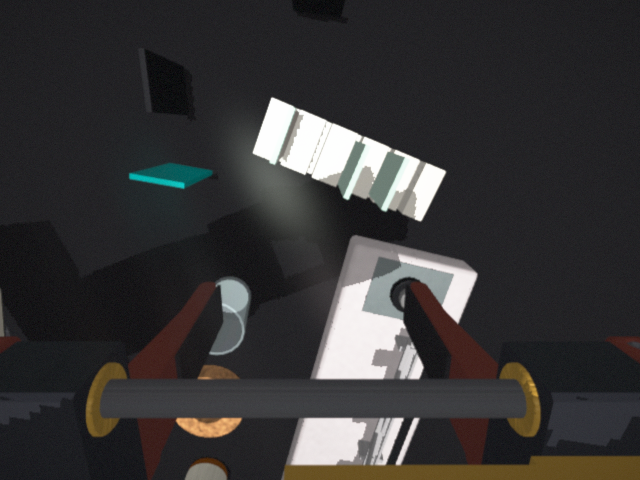

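```bash
python3 - <<'E'
from h import *
np.set_printoptions(precision=1,suppress=True)
p=cv2.imread('pics/w3.png')[85:235,240:460];a=cv2.resize(p,None,fx=3.6,fy=3.6,interpolation=3)
cv2.imwrite('pics/c3.png',a)
d=shot('wrist');s=shot('side')
for uv in((273,97),(446,171),(423,221),(253,152)): print(atz(d,uv,38))
c=cv2.resize(s['pixels'][250:340,185:275],None,fx=6,fy=6,interpolation=3);cv2.imwrite('pics/c4.png',c)
for n,dd in(('wrist',d),('side',s)):
  for m in ctrl.masks_of('plate1',n): print(n,m['bbox'],round(m['score'],2))
E
```

```text
[427.1 394.7  38. ]
[621.5 353.9  38. ]
[611.7 295.7  38. ]
[414.2 336.9  38. ]
wrist [369.5, 152.4, 410.8, 209.9] 0.92
wrist [265.8, 106.2, 297.3, 166.7] 0.79
wrist [294.4, 0.0, 344.3, 16.3] 0.74
wrist [334.6, 143.1, 366.6, 197.8] 0.73
wrist [400.0, 292.6, 404.5, 305.6] 0.46
side [208.5, 259.2, 229.6, 292.4] 0.85
side [283.3, 294.3, 304.8, 339.4] 0.74
side [266.2, 311.7, 279.4, 361.1] 0.62
side [230.2, 282.6, 255.5, 317.5] 0.6
side [217.1, 266.4, 237.9, 300.8] 0.6
```

View pics/c3.png

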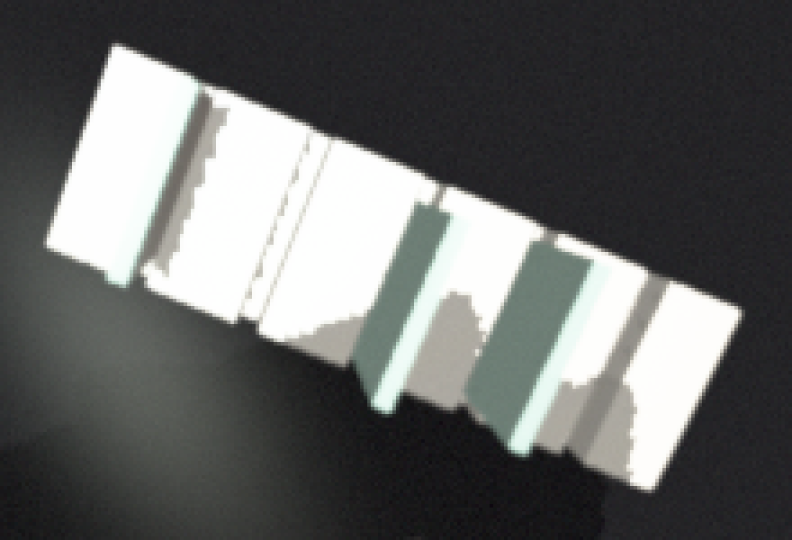

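View pics/c4.png

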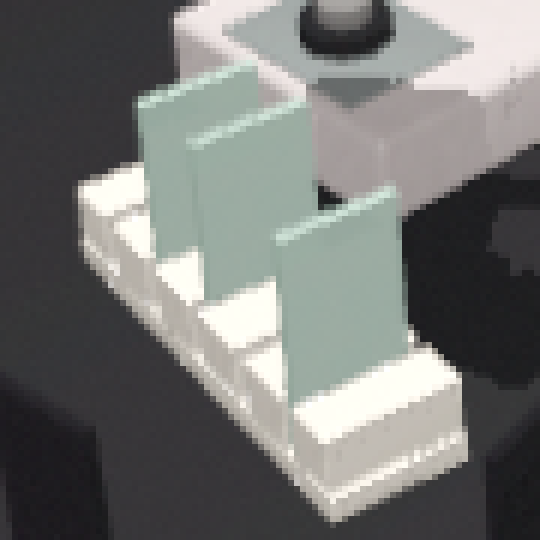

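From the -x side all three rack plates show bare green glass, so the white layers probably face +x. I'll check from the other side. The three rack plates at wrist pixels (281,136), (350,170) and (390,181) match the description, while the black and turquoise look-alikes stand outside the rack.

```bash
python3 - <<'E'
from h import *
plan([([650,270,210],Rt(.18),1)])
E
```

```text
[[1,[-0.211,0.626,0.281],[0.0,0.0,0.0]],[1,[-0.211,0.626,0.281],[0.0,0.0,0.0]],[1,[-0.211,0.626,0.281],[0.0,0.0,0.0]],[1,[-0.211,0.626,0.281],[0.0,0.0,0.0]],[1,[-0.211,0.626,0.281],[0.0,0.0,0.0]]]
```

Call:
apply_moves(targets=[[1, [-0.21, 0.626, 0.28], [0, 0, 0]], [1, [-0.21, 0.626, 0.28], [0, 0, 0]], [1, [-0.21, 0.626, 0.28], [0, 0, 0]], [1, [-0.21, 0.626, 0.28], [0, 0, 0]], [1, [-0.21, 0.626, 0.28], [0, 0, 0]], [1, [0, 0, 0], [0, 0, 0]], [1, [0, 0, 0], [0, 0, 0]]])

```text
t: 8.52
ee_pos: [649.2, 270.5, 210.1]
orientation: [-2.013, -2.411, 0.001]
ft_force: [0.4, -0.2, -0.1]
width: 87.9
grasp_force: 0.0
```

```bash
python3 - <<'E'
from h import *
np.set_printoptions(precision=1,suppress=True)
d=shot('wrist','w5.png');print(d['o']['ee_pos'])
for l in('rack','plate1','button_top','station1'):
    print(l,[(np.round(p['xy'],1).tolist(),round(p['score'],2),atz(d,p['xy'],{'rack':0,'plate1':12,'button_top':59,'station1':67,'dryer':0}[l])) for p in ctrl.pinpoint(l,'wrist')])
for m in ctrl.masks_of('plate1','wrist'): print(m['bbox'],round(m['score'],2))
E
```

```text
[649.2 270.5 210.1]
rack [([192.3, 109.0], 0.71, array([519.3, 346. ,   0. ]))]
plate1 [([107.0, 72.9], 0.66, array([445.7, 363.1,  12. ])), ([184.4, 112.6], 0.61, array([516.2, 341.8,  12. ]))]
button_top [([261.7, 279.5], 0.58, array([612.2, 211.2,  59. ]))]
station1 [([259.2, 370.9], 0.78, array([623.5, 119.6,  67. ])), ([239.2, 443.0], 0.55, array([615. ,  28.8,  67. ]))]
[11.9, 10.1, 102.2, 105.1] 0.76
[177.7, 86.2, 229.1, 156.2] 0.72
[1.8, 117.2, 28.2, 131.1] 0.65
[121.5, 67.5, 184.0, 144.3] 0.58
```

View pics/w5.png

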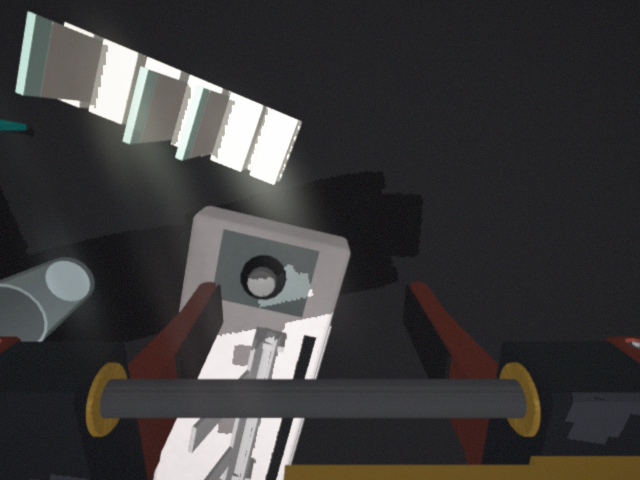

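Seen from the +x side, all three plates (70,60), (165,105) and (205,125) show the white layer with the bare top strip. They all face +x, so no flip is needed. Next I'll get the top edges and lean, and fit the stand.

```bash
python3 - <<'E'
from h import *
from scipy.optimize import least_squares
np.set_printoptions(precision=2,suppress=True)
d=shot('wrist')
T=dict(d);T['o']=dict(d['o']);T['o']['ee_pos']=np.array([486.5,293.3,280.]);T['o']['orientation']=np.array([2.014,2.411,-.001])
yaw=-.206;rx=np.array([np.cos(yaw),np.sin(yaw)]);ry=np.array([-rx[1],rx[0]]);c=np.array([518.6,345.3])
for a,b in(((293.6,110.6),(272.8,163.6)),((364.2,143.9),(346.7,198.9)),((403.9,157.8),(383.6,210.6))):
    A=atz(T,a,112);B=atz(T,b,112);m=(A+B)[:2]/2-c;print('top len',np.linalg.norm(A-B),'yaw',np.arctan2((A-B)[1],(A-B)[0])-np.pi/2,'mid',(A+B)[:2]/2,'in rack',m@rx,m@ry)
# same from w5
for a,b in(((44,14),(19,95)),((145,72),(127,143)),((204,90),(180,158))):
    A=atz(d,a,112);B=atz(d,b,112);m=(A+B)[:2]/2-c;print('w5 len',np.linalg.norm(A-B),'in rack',m@rx,m@ry)
# stand fit
W2=dict(d);W2['o']={'ee_pos':np.array([539.6,.1,279.9]),'orientation':R.from_matrix(Rt(-.05)).as_rotvec()}
W2['o']['orientation']=np.array([-2.272,-2.169,.001])
t=shot('top');s=shot('side')
ob=[(W2,[(400.5,77.8),(389.2,173.9),(380.6,263),(376.8,334.2)],[135,45,-45,-135]),(T,[(402.9,369.6),(378,428.9)],[135,45]),(d,[(259.2,370.9),(239.2,443)],[135,45]),(t,[(264,196),(309,197),(348,199),(386,199)],[135,45,-45,-135]),(s,[(327,205)],[-135])]
def f(p):
    r=[]
    for dd,uv,y in ob:
        y=np.array(y);P=np.stack([p[0]-np.sin(p[3])*y,p[1]+np.cos(p[3])*y,0*y+p[2]],1)
        r.append((proj(dd,P)-uv).ravel()/(1 if dd is not t else .6))
    return np.concatenate(r)
q=least_squares(f,[615,-15,67,-.06],loss='soft_l1');print(q.x,f(q.x))
E
```

```text
top len 47.66731963326302 yaw -0.22881592926239924 mid [448.21 360.14] in rack -71.93446783490289 0.12843530211359053
top len 49.86541392385492 yaw -0.10166646268557877 mid [515.32 342.59] in rack -2.654209211242988 -3.321425948686296
top len 49.293664395076505 yaw -0.13130422506376904 mid [551.19 337.63] in rack 33.46945831688252 -0.8386201760560981
w5 len 53.743177014573526 in rack -70.25115519493507 2.234184267811978
w5 len 47.93339960500249 in rack -0.6803131020625824 -3.770032213950357
w5 len 48.05282660107548 in rack 36.65517077314192 0.15092734757257834
[613.18 -13.41  68.98  -0.08] [-2.3  -0.23 -0.19  1.56  0.46 -2.82 -2.7   0.03 -1.    0.92  0.5   0.83
 -0.01 -0.19  1.15 -0.51  4.44 -0.61 -4.25 -0.41 -2.82 -1.87  0.4   0.01
  2.49 -0.1 ]
```

```bash
python3 - <<'E'
import cv2,numpy as np
i=cv2.imread('pics/w2.png');o=[]
for r in(15,200):
    c=cv2.resize(i[r:r+185,335:460],None,fx=3.2,fy=3.2,interpolation=cv2.INTER_CUBIC)
    for k in range(0,185,20):
        cv2.line(c,(0,int(k*3.2)),(8,int(k*3.2)),(0,0,255),1);cv2.putText(c,str(r+k),(10,int(k*3.2)+9),0,.35,(0,0,255),1)
    for k in range(0,125,20): cv2.putText(c,'|'+str(335+k),(int(k*3.2)-2,588),0,.35,(0,0,255),1)
    o.append(c)
cv2.imwrite('pics/c2.png',np.hstack(o))
E
```

```text
(no output)
```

View pics/c2.png

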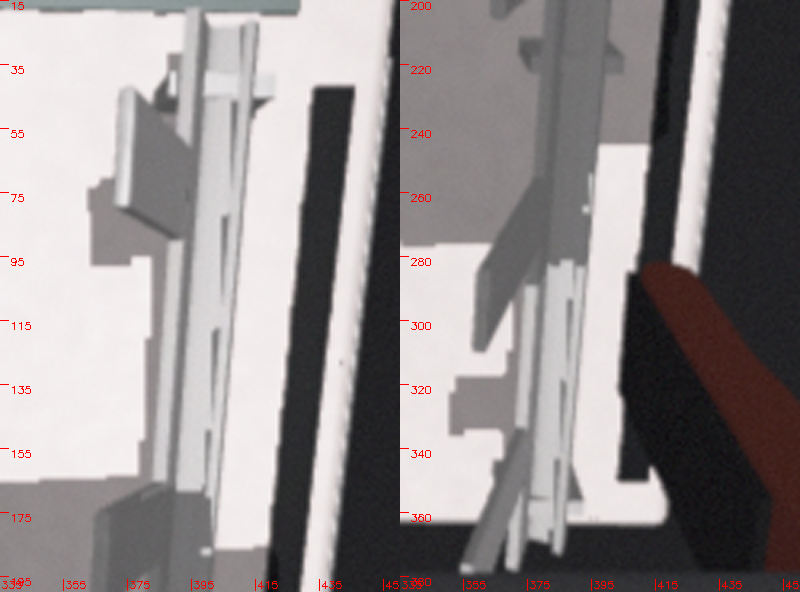

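The crop shows the backing strip's top edge, the ledge with its lip, and the tongue tops near (375,43–80), (366,176), (362,284–309) and (357,378). I'll fit the stand model to these.

```bash
cat >> h.py <<'E'
def SR(yaw,lean=.35): return R.from_euler('z',yaw).as_matrix()@R.from_euler('y',-lean).as_matrix()
E
python3 - <<'E'
from h import *
from scipy.optimize import least_squares
np.set_printoptions(precision=2,suppress=True)
d=shot('wrist');W2=dict(d);W2['o']={'ee_pos':np.array([539.6,.1,279.9]),'orientation':np.array([-2.272,-2.169,.001])}
P=np.array([[-2,180,20],[-2,-180,20],[11,180,5],[11,-180,5],[0,147,98],[0,123,98],[0,57,98],[0,-33,98],[0,-57,98],[-2,-147,98.]])
uv=np.array([[396,17.5],[370.5,378],[413,22],[384,372],[376.5,43],[374,79.5],[366,175.5],[361.5,284.4],[361.5,309],[356,378]])
f=lambda p:(proj(W2,P@SR(p[3]).T+p[:3])-uv).ravel()
q=least_squares(f,[613,-13,69,-.08],loss='soft_l1');print(q.x,q.cost);print(f(q.x).reshape(-1,2).T)
g=lambda p:(proj(W2,P@SR(p[3],p[4]).T+p[:3])-uv).ravel()
q=least_squares(g,[613,-13,69,-.08,.35],loss='soft_l1');print(q.x,q.cost)
E
```

```text
[614.49 -13.88  66.41  -0.06] 26.977165097950436
[[-1.89 -0.5  -1.35 -0.29  0.17  0.55  3.28  1.66  0.21 -1.33]
 [ 0.67 -1.34 -0.55 -0.54 -0.47  0.92 -0.77 -0.39  1.02 19.39]]
[615.74 -14.01  66.49  -0.06   0.37] 24.30654659458096
```

```bash
cat >> h.py <<'E'
S0=np.array([614.5,-13.9,66.5]);SY=-.062
RM=SR(SY)
def spt(x,y,z): return S0+RM@np.array([x,y,z],float)
RP=np.stack([-RM[:,0],RM[:,1],-RM[:,2]],1)   # tool rot for plates on stand
RC=np.stack([RM[:,1],RM[:,0],-RM[:,2]],1)    # tool rot for clips on stand
E
python3 - <<'E'
from h import *
a=1.365
plan([([553.3,338,170],Rt(a),1),([553.3,338,68],Rt(a),1,30)])
E
```

```text
[[1,[0.209,-0.207,0.101],[0.0,0.0,-0.094]],[1,[0.237,-0.174,0.101],[0.0,0.0,-0.094]],[1,[0.26,-0.137,0.101],[0.0,0.0,-0.094]],[1,[0.278,-0.097,0.101],[0.0,0.0,-0.094]],[1,[0.289,-0.056,0.101],[0.0,0.0,-0.094]],[1,[0.294,-0.012,0.101],[0.0,0.0,-0.094]],[1,[0.293,0.031,0.101],[0.0,0.0,-0.094]],[1,[0.285,0.074,0.101],[0.0,0.0,-0.094]]]
[[1,[0.0,0.0,0.51],[0.0,0.0,-0.001]],[1,[0.0,0.0,0.51],[0.0,0.0,-0.001]],[1,[0.0,0.0,0.51],[0.0,0.0,-0.001]],[1,[0.0,0.0,0.51],[0.0,0.0,-0.001]]]
```

Call:
apply_moves(targets=[[1, [0.209, -0.207, 0.1], [0, 0, -0.094]], [1, [0.237, -0.174, 0.1], [0, 0, -0.094]], [1, [0.26, -0.137, 0.1], [0, 0, -0.094]], [1, [0.278, -0.097, 0.1], [0, 0, -0.094]], [1, [0.289, -0.056, 0.1], [0, 0, -0.094]], [1, [0.294, -0.012, 0.1], [0, 0, -0.094]], [1, [0.293, 0.031, 0.1], [0, 0, -0.094]], [1, [0.285, 0.074, 0.1], [0, 0, -0.094]]])

```text
t: 10.02
ee_pos: [553.0, 338.2, 170.1]
orientation: [0.321, 3.125, 0.0]
ft_force: [-0.9, 0.0, -0.1]
width: 87.5
grasp_force: 0.0
```

Call:
apply_moves(targets=[[1, [0, 0, 0], [0, 0, 0]], [1, [0, 0, 0.1], [0, 0, 0]]])

```text
t: 10.28
ee_pos: [554.2, 338.1, 165.7]
orientation: [0.333, 3.123, 0.001]
ft_force: [0.3, -0.0, -0.1]
width: 87.7
grasp_force: 0.0
```

```bash
python3 - <<'E'
from h import *
np.set_printoptions(precision=1,suppress=True)
d=shot('wrist','w6.png');print(d['o']['ee_pos'],R.from_rotvec(d['o']['orientation']).as_matrix(),d['o']['qpos']*57.3)
print([(np.round(p['xy'],1).tolist(),round(p['score'],2),atz(d,p['xy'],12)) for p in ctrl.pinpoint('plate1','wrist')])
# predicted fingers-frame: top edge ends of plate A at z=112
a=1.365
for x,z in((-72,112),(0,112),(36,112),(36,12)):
    print(x,z,proj(d,[np.r_[np.array([518.6,345.3])+x*np.array([.979,-.205])+y*np.array([.205,.979]),z] for y in(-25,25)]))
E
```

```text
[554.2 338.1 165.7] [[-1.   0.2  0. ]
 [ 0.2  1.   0. ]
 [-0.   0.  -1. ]] [ 30.3  29.9  92.5  -0.   57.5 -47.5]
[([311.8, 221.2], 0.78, array([552.2, 338.4,  12. ])), ([467.6, 64.9], 0.69, array([455.6, 483.2,  12. ])), ([309.3, 88.3], 0.67, array([446.1, 359.5,  12. ]))]
-72 112 [[262.9  74.8]
 [356.5  74.1]]
0 112 [[268.7 207. ]
 [353.1 206.4]]
36 112 [[271.1 264. ]
 [351.6 263.4]]
36 12 [[283.2 223.3]
 [340.2 222.9]]
```

View pics/w6.png

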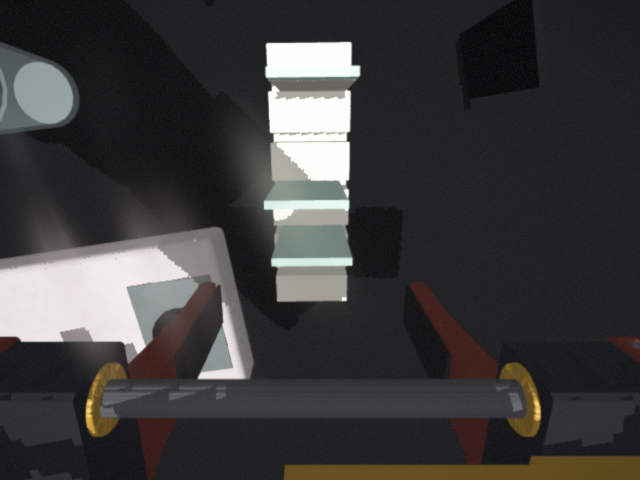

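The plate tops at rows 262, 205 and 72 fall where I predicted, and the tool is centred. I'll descend and grip.

Call:
apply_moves(targets=[[1, [0, 0, 0.49], [0, 0, 0]], [1, [0, 0, 0.49], [0, 0, 0]], [1, [0, 0, 0.49], [0, 0, 0]], [1, [0, 0, 0.49], [0, 0, 0]], [-1, [0, 0, 0], [0, 0, 0]], [-1, [0, 0, 0], [0, 0, 0]], [-1, [0, 0, 0], [0, 0, 0]], [-1, [0, 0, 0], [0, 0, 0]]])

```text
t: 11.38
ee_pos: [553.9, 338.2, 68.2]
orientation: [0.329, 3.123, 0.001]
ft_force: [-0.1, -1.3, 1.1]
width: 51.1
grasp_force: 0.5
```

Call:
apply_moves(targets=[[-1, [0, 0, 0], [0, 0, 0]], [-1, [0, 0, 0], [0, 0, 0]], [-1, [0, 0, -0.2], [0, 0, 0]], [-1, [0, 0, -0.4], [0, 0, 0]], [-1, [0, 0, -0.6], [0, 0, 0]], [-1, [0, 0, -0.8], [0, 0, 0]], [-1, [0, 0, -0.8], [0, 0, 0]], [-1, [0, 0, 0], [0, 0, 0]]])

```text
t: 12.38
ee_pos: [555.3, 339.2, 212.2]
orientation: [0.328, 3.118, 0.007]
ft_force: [-0.2, -0.7, -0.5]
width: 50.0
grasp_force: 30.0
```

```bash
python3 - <<'E'
from h import *
np.set_printoptions(precision=1,suppress=True)
o=ctrl.get_obs();print(o['ee_pos'],o['width'],o['grasp_force'],o['ft_force'],o['qpos']*57.3)
G=75-19
# above station y=45, plate bottom 50 above ledge, 12 mm out
print(np.array(spt(10,45,50+G)))
up=spt(10,45,50+G)+[0,0,30]
plan([(up,RP,-1),(spt(10,45,20+G),RP,-1,20)])
E
```

```text
[555.3 339.2 212.2] 50.01000426980437 29.967383444309235 [-0.2 -0.7 -0.5] [ 30.4  26.8  90.7   0.   62.  -47.6]
[590.4  32.7 169.5]
[[-1,[-0.245,-0.731,0.029],[-0.002,-0.027,-0.012]],[-1,[-0.23,-0.736,0.037],[-0.002,-0.027,-0.012]],[-1,[-0.214,-0.74,0.044],[-0.002,-0.027,-0.012]],[-1,[-0.198,-0.744,0.051],[-0.002,-0.027,-0.012]],[-1,[-0.182,-0.748,0.056],[-0.002,-0.027,-0.012]],[-1,[-0.165,-0.751,0.061],[-0.002,-0.027,-0.012]],[-1,[-0.149,-0.755,0.066],[-0.002,-0.027,-0.012]],[-1,[-0.131,-0.758,0.069],[-0.002,-0.027,-0.012]]]
[[-1,[0.067,-0.002,0.388],[0.001,-0.001,0.001]],[-1,[0.067,-0.001,0.388],[0.001,-0.001,0.001]],[-1,[0.068,-0.001,0.388],[0.001,-0.001,0.001]]]
```

```bash
python3 - <<'E'
from h import *
o=ctrl.get_obs();G=56
plan([(np.array(o['ee_pos'])+[0,0,60],None,-1,30),(spt(10,45,150+G),RP,-1),(spt(10,45,22+G),RP,-1,32)])
E
```

```text
[[-1,[-0.003,0.003,-0.6],[0.0,0.0,0.0]],[-1,[-0.003,0.003,-0.6],[0.0,0.0,0.0]],[-1,[-0.161,-0.744,0.019],[-0.002,-0.027,-0.012]],[-1,[-0.146,-0.747,0.023],[-0.002,-0.027,-0.012]],[-1,[-0.131,-0.75,0.027],[-0.002,-0.027,-0.012]],[-1,[-0.115,-0.752,0.029],[-0.002,-0.027,-0.012]],[-1,[-0.1,-0.754,0.032],[-0.002,-0.027,-0.012]],[-1,[-0.084,-0.756,0.033],[-0.002,-0.027,-0.012]]]
[[-1,[-0.068,-0.757,0.034],[-0.002,-0.027,-0.012]],[-1,[-0.053,-0.759,0.034],[-0.002,-0.027,-0.012]],[-1,[-0.002,-0.003,0.64],[0.001,-0.001,0.0]],[-1,[-0.001,-0.002,0.64],[0.001,-0.001,0.0]],[-1,[0.0,-0.001,0.64],[0.001,-0.001,0.0]],[-1,[0.001,0.0,0.64],[0.001,-0.001,0.0]]]
```

Call:
apply_moves(targets=[[-1, [0, 0, -0.6], [0, 0, 0]], [-1, [0, 0, -0.6], [0, 0, 0]], [-1, [-0.161, -0.744, 0.019], [-0.002, -0.027, -0.012]], [-1, [-0.146, -0.747, 0.023], [-0.002, -0.027, -0.012]], [-1, [-0.131, -0.75, 0.027], [-0.002, -0.027, -0.012]], [-1, [-0.115, -0.752, 0.029], [-0.002, -0.027, -0.012]], [-1, [-0.1, -0.754, 0.032], [-0.002, -0.027, -0.012]], [-1, [-0.084, -0.756, 0.033], [-0.002, -0.027, -0.012]]])

```text
t: 13.38
ee_pos: [553.2, 108.3, 260.9]
orientation: [0.137, 2.883, -0.012]
ft_force: [0.6, 0.4, -1.4]
width: 49.9
grasp_force: 30.0
```

Call:
apply_moves(targets=[[-1, [-0.068, -0.757, 0.034], [-0.002, -0.027, -0.012]], [-1, [-0.053, -0.759, 0.034], [-0.002, -0.027, -0.012]], [-1, [0, 0, 0.64], [0, 0, 0]], [-1, [0, 0, 0.64], [0, 0, 0]], [-1, [0, 0, 0.64], [0, 0, 0]], [-1, [0, 0, 0], [0, 0, 0]]])

```text
t: 14.12
ee_pos: [585.3, 31.4, 166.9]
orientation: [0.081, 2.804, -0.015]
ft_force: [0.5, 0.7, -0.5]
width: 49.5
grasp_force: 30.0
```

```bash
cat >> h.py <<'E'
def where():
    o=ctrl.get_obs();p=RM.T@(np.array(o['ee_pos'])-S0);rv=(R.from_matrix(RP).inv()*R.from_rotvec(o['orientation'])).as_rotvec()
    print('t',round(o['t'],1),'stand-frame tcp',p.round(1),'rot err vs RP',rv.round(3),'F',(RM.T@o['ft_force']).round(1),'w',round(o['width'],1),'g',round(o['grasp_force'],1))
E
python3 - <<'E'
from h import *
where()
d=shot('wrist','w7.png')
cv2.imwrite('pics/s7.png',cv2.resize(shot('side')['pixels'][130:290,210:400],None,fx=3.5,fy=3.5,interpolation=3))
o=d['o'];print(o['qpos']*57.3)
E
```

```text
t 14.1 stand-frame tcp [  4.5  43.4 105.3] rot err vs RP [-0.     0.014 -0.004] F [ 0.3  0.7 -0.6] w 49.5 g 30.0
[  3.0453869   18.79974101 113.98973554  -4.56894963  28.15679543
 -79.97837336]
```

View pics/s7.png

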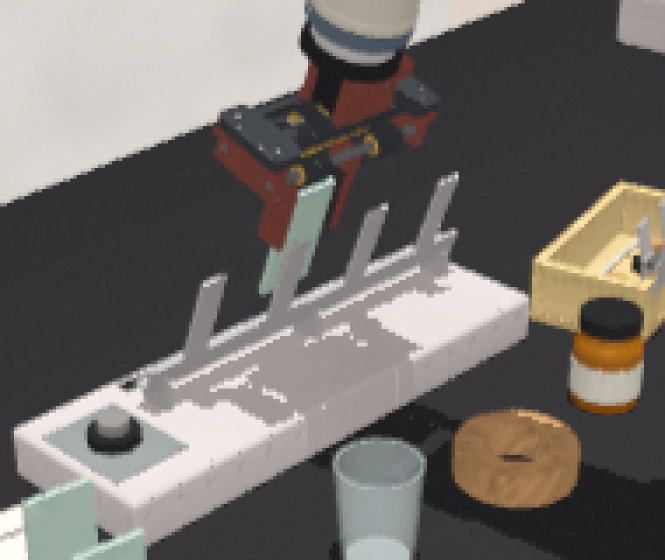

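In the side crop the plate is between the fingers, just beyond tongue 2 at (290,270). I'll lower it to about 12 mm above the ledge and then feel for the tongue.

Call:
apply_moves(targets=[[-1, [0, 0.03, 0.37], [0, 0, 0]], [-1, [0, 0, 0.37], [0, 0, 0]], [-1, [0.02, 0, 0], [0, 0, 0]], [-1, [0.02, 0, 0], [0, 0, 0]], [-1, [0, 0, 0], [0, 0, 0]]])

```text
t: 14.85
ee_pos: [597.0, 32.5, 134.0]
orientation: [0.081, 2.8, -0.015]
ft_force: [0.4, 0.2, -0.7]
width: 50.0
grasp_force: 30.0
```

```bash
python3 -c "
from h import *
where()"
```

```text
t 14.8 stand-frame tcp [ 4.  45.2 70.4] rot err vs RP [-0.001  0.009 -0.004] F [ 0.1  0.3 -0.8] w 50.0 g 30.0
```

Call:
apply_moves(targets=[[-1, [0.02, 0, 0], [0, 0, 0]], [-1, [0.02, 0, 0], [0, 0, 0]], [-1, [0, 0, 0], [0, 0, 0]]])

```text
t: 15.22
ee_pos: [596.6, 32.5, 134.1]
orientation: [0.081, 2.797, -0.014]
ft_force: [6.1, -1.3, -0.8]
width: 50.0
grasp_force: 30.0
```

```bash
python3 -c "
from h import *
where()"
```

```text
t 15.2 stand-frame tcp [ 3.7 45.2 70.6] rot err vs RP [-0.001  0.006 -0.004] F [ 5.5 -0.9 -2.8] w 50.0 g 30.0
```

Contact shows at x≈3.7. I'll ease off to a light touch and slide down to the ledge.

Call:
apply_moves(targets=[[-1, [-0.02, 0, 0], [0, 0, 0]], [-1, [0, 0, 0.08], [0, 0, 0]], [-1, [0, 0, 0.08], [0, 0, 0]], [-1, [0, 0, 0.08], [0, 0, 0]], [-1, [0, 0, 0], [0, 0, 0]]])

```text
t: 15.85
ee_pos: [600.9, 32.3, 121.9]
orientation: [0.081, 2.799, -0.015]
ft_force: [8.3, -1.2, -0.7]
width: 49.9
grasp_force: 30.0
```

```bash
python3 -c "
from h import *
where()"
```

```text
t 15.8 stand-frame tcp [ 3.6 45.3 57.7] rot err vs RP [-0.001  0.008 -0.004] F [ 7.6 -0.7 -3.5] w 49.9 g 30.0
```

Call:
apply_moves(targets=[[-1, [0, 0, 0.03], [0, 0, 0]], [-1, [0, 0, 0.03], [0, 0, 0]], [-1, [0, 0, 0], [0, 0, 0]]])

```text
t: 16.23
ee_pos: [601.4, 32.2, 121.5]
orientation: [0.08, 2.798, -0.015]
ft_force: [-10.3, -1.2, 30.4]
width: 49.9
grasp_force: 30.0
```

```bash
python3 -c "
from h import *
where()"
```

```text
t 16.2 stand-frame tcp [ 3.9 45.2 57.1] rot err vs RP [-0.001  0.007 -0.005] F [ 0.9 -1.9 32. ] w 49.9 g 30.0
```

The plate is on the ledge: tip z is 57 with 32 N, and a plate caught on the lip would read about 61. I'll relieve the load, release and withdraw.

Call:
apply_moves(targets=[[-1, [0, 0, -0.03], [0, 0, 0]], [-0.1, [0, 0, 0], [0, 0, 0]], [0.5, [0, 0, 0], [0, 0, 0]], [0.5, [0, 0, 0], [0, 0, 0]], [0.5, [0, 0, -0.2], [0, 0, 0]], [0.5, [0, 0, -0.6], [0, 0, 0]], [0.5, [0, 0, -0.8], [0, 0, 0]], [0.5, [0, 0, -0.8], [0, 0, 0]]])

```text
t: 17.23
ee_pos: [559.1, 34.7, 234.5]
orientation: [0.081, 2.802, -0.015]
ft_force: [0.5, 0.4, -1.1]
width: 65.6
grasp_force: 0.0
```

```bash
sed -i 's/^S0=.*/S0=np.array([614.5,-13.9,66.5]);SY=-.062;S0=S0+SR(SY)@np.array([1.2,0,1])/' h.py
python3 - <<'E'
from h import *
np.set_printoptions(precision=1,suppress=True)
where()
s=shot('side');cv2.imwrite('pics/s8.png',cv2.resize(s['pixels'][130:290,210:400],None,fx=3.5,fy=3.5,interpolation=3))
print('plate side',[(np.round(p['xy'],1).tolist(),round(p['score'],2)) for p in ctrl.pinpoint('plate1','side')],proj(s,spt(2.5,45,0)))
t=shot('top');print('rack top',[(np.round(p['xy'],1).tolist(),round(p['score'],2),atz(t,p['xy'],0)) for p in ctrl.pinpoint('rack','top')])
c=np.array([518.6,345.3]);g=c-1.0*np.array([.979,-.205])
p=np.array(ctrl.get_obs()['ee_pos'])
plan([(p+[0,30,60],None,1),([g[0],g[1],200],Rt(1.365),1),([g[0],g[1],165],Rt(1.365),1)])
E
```

```text
t 17.2 stand-frame tcp [  1.7  45.  176.8] rot err vs RP [-0.  0. -0.] F [ 0.   0.4 -1.2] w 65.6 g 0.0
plate side [([229.0, 305.6], 0.97), ([239.7, 320.1], 0.86), ([196.3, 352.9], 0.75), ([294.1, 331.9], 0.58), ([275.9, 355.8], 0.55), ([287.1, 223.3], 0.42), ([286.6, 221.7], 0.33)] [[286.6 223.7]]
rack top [([176.1, 253.3], 0.98, array([516.9, 342.6,   0. ]))]
[[1,[-0.184,0.299,-0.571],[0.0,0.0,0.0]],[1,[-0.184,0.299,-0.571],[0.0,0.0,0.0]],[1,[0.217,0.695,0.172],[0.002,0.027,0.012]],[1,[0.222,0.691,0.18],[0.002,0.027,0.012]],[1,[0.228,0.688,0.187],[0.002,0.027,0.012]],[1,[0.232,0.684,0.195],[0.002,0.027,0.012]],[1,[0.237,0.68,0.202],[0.002,0.027,0.012]],[1,[0.241,0.676,0.21],[0.002,0.027,0.012]]]
[[1,[0.245,0.672,0.219],[0.002,0.027,0.012]],[1,[0.248,0.668,0.227],[0.002,0.027,0.012]],[1,[0.0,0.001,0.7],[0.0,0.001,-0.003]]]
```

View pics/s8.png

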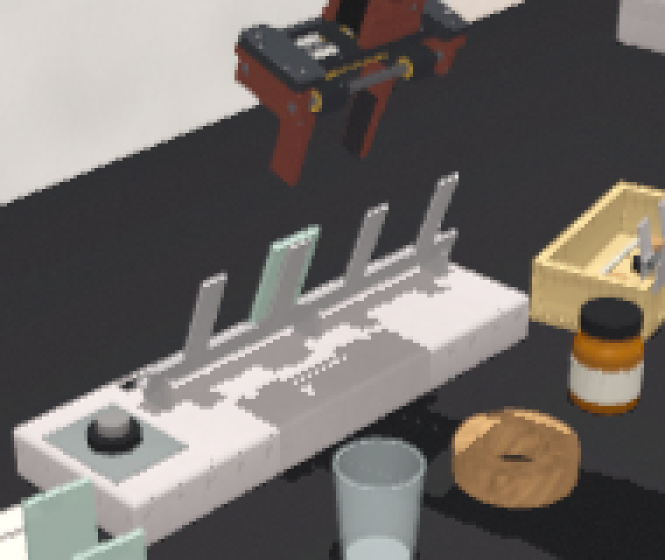

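The first plate stands flush on tongue 2 at (285,280), and the rack has not moved. Next is the middle plate.

Call:
apply_moves(targets=[[1, [-0.184, 0.299, -0.571], [0, 0, 0]], [1, [-0.184, 0.299, -0.571], [0, 0, 0]], [1, [0.217, 0.695, 0.172], [0.002, 0.027, 0.012]], [1, [0.222, 0.691, 0.18], [0.002, 0.027, 0.012]], [1, [0.228, 0.688, 0.187], [0.002, 0.027, 0.012]], [1, [0.232, 0.684, 0.195], [0.002, 0.027, 0.012]], [1, [0.237, 0.68, 0.202], [0.002, 0.027, 0.012]], [1, [0.241, 0.676, 0.21], [0.002, 0.027, 0.012]]])

```text
t: 18.42
ee_pos: [527.5, 276.0, 220.4]
orientation: [0.264, 3.049, -0.007]
ft_force: [-0.2, 0.6, -0.7]
width: 87.6
grasp_force: 0.0
```

Call:
apply_moves(targets=[[1, [0.245, 0.672, 0.219], [0.002, 0.027, 0.012]], [1, [0.248, 0.668, 0.227], [0.002, 0.027, 0.012]], [1, [0, 0, 0.7], [0, 0, -0.003]], [1, [0, 0, 0], [0, 0, 0]]])

```text
t: 18.92
ee_pos: [515.2, 344.1, 159.9]
orientation: [-0.32, -3.118, 0.009]
ft_force: [-0.8, -0.9, -0.2]
width: 87.9
grasp_force: 0.0
```

```bash
cat >> h.py <<'E'
def rackcheck():
    d=shot('wrist','rk.png');o=d['o'];print(o['ee_pos'],o['qpos']*57.3)
    print([(np.round(p['xy'],1).tolist(),round(p['score'],2),atz(d,p['xy'],12)) for p in ctrl.pinpoint('plate1','wrist')])
    for x in(-72,0): print(x,proj(d,[np.r_[np.array([518.6,345.3])+x*np.array([.979,-.205])+y*np.array([.205,.979]),112] for y in(-25,25)]).round(0).tolist())
    for m in ctrl.masks_of('plate1','wrist'): print(np.round(m['bbox']),round(m['score'],2))
E
python3 - <<'E'
from h import *
np.set_printoptions(precision=1,suppress=True)
rackcheck()
g=np.array([518.6,345.3])-1.0*np.array([.979,-.205])
plan([([g[0],g[1],68],Rt(1.365),1,30)])
E
```

```text
[515.2 344.1 159.9] [ 32.6  28.3  96.3  -0.   56.  -45.6]
[([313.2, 141.7], 0.9, array([446. , 358.6,  12. ])), ([210.8, 16.8], 0.75, array([343.1, 302.6,  12. ])), ([310.2, 227.8], 0.61, array([516. , 341.4,  12. ]))]
-72 [[271.0, 151.0], [361.0, 151.0]]
0 [[274.0, 273.0], [356.0, 273.0]]
[267. 233. 349. 274.] 0.87
[169.   0. 223.  52.] 0.81
[461.  70. 547. 160.] 0.68
[268. 135. 365. 156.] 0.61
[[1,[0.002,0.002,0.483],[0.0,0.0,0.0]],[1,[0.002,0.002,0.483],[0.0,0.0,0.0]],[1,[0.002,0.002,0.483],[0.0,0.0,0.0]],[1,[0.002,0.002,0.483],[0.0,0.0,0.0]]]
```

Call:
apply_moves(targets=[[1, [0, -0.018, 0.483], [0, 0, 0]], [1, [0, -0.018, 0.483], [0, 0, 0]], [1, [0, -0.018, 0.483], [0, 0, 0]], [1, [0, -0.018, 0.388], [0, 0, 0]], [-1, [0, 0, 0], [0, 0, 0]], [-1, [0, 0, 0], [0, 0, 0]], [-1, [0, 0, 0], [0, 0, 0]], [-1, [0, 0, 0], [0, 0, 0]]])

```text
t: 20.08
ee_pos: [517.4, 342.2, 73.3]
orientation: [0.321, 3.124, 0.001]
ft_force: [0.1, 0.3, 0.3]
width: 51.2
grasp_force: 0.0
```

Call:
apply_moves(targets=[[-1, [0, 0, 0], [0, 0, 0]], [-1, [0, 0, 0], [0, 0, 0]], [-1, [0, 0, -0.2], [0, 0, 0]], [-1, [0, 0, -0.6], [0, 0, 0]], [-1, [0, 0, -0.8], [0, 0, 0]], [-1, [0, 0, -0.8], [0, 0, 0]], [-1, [0, 0, -0.8], [0, 0, 0]], [-1, [0, 0, -0.8], [0, 0, 0]]])

```text
t: 21.08
ee_pos: [516.6, 341.6, 274.1]
orientation: [-0.322, -3.125, 0.0]
ft_force: [-0.2, 0.1, -0.3]
width: 49.7
grasp_force: 30.0
```

```bash
python3 - <<'E'
from h import *
o=ctrl.get_obs();print(o['ee_pos'],o['width']);G=56
plan([(spt(6,-45,150+G),RP,-1),(spt(6,-45,57+G),RP,-1,32)])
E
```

```text
[516.63744432 341.63557239 274.1376397 ] 49.73958670310945
[[-1,[-0.222,-0.764,0.022],[-0.002,-0.022,-0.009]],[-1,[-0.211,-0.767,0.027],[-0.002,-0.022,-0.009]],[-1,[-0.199,-0.77,0.031],[-0.002,-0.022,-0.009]],[-1,[-0.187,-0.773,0.035],[-0.002,-0.022,-0.009]],[-1,[-0.174,-0.775,0.039],[-0.002,-0.022,-0.009]],[-1,[-0.162,-0.778,0.043],[-0.002,-0.022,-0.009]],[-1,[-0.149,-0.78,0.046],[-0.002,-0.022,-0.009]],[-1,[-0.137,-0.782,0.048],[-0.002,-0.022,-0.009]]]
[[-1,[-0.124,-0.784,0.05],[-0.002,-0.022,-0.009]],[-1,[-0.111,-0.786,0.052],[-0.002,-0.022,-0.009]],[-1,[-0.002,-0.004,0.62],[0.001,-0.001,0.0]],[-1,[-0.001,-0.003,0.62],[0.001,-0.001,0.0]],[-1,[0.0,-0.002,0.62],[0.001,-0.001,0.0]]]
```

Call:
apply_moves(targets=[[-1, [-0.222, -0.764, 0.022], [-0.002, -0.022, -0.009]], [-1, [-0.211, -0.767, 0.027], [-0.002, -0.022, -0.009]], [-1, [-0.199, -0.77, 0.031], [-0.002, -0.022, -0.009]], [-1, [-0.187, -0.773, 0.035], [-0.002, -0.022, -0.009]], [-1, [-0.174, -0.775, 0.039], [-0.002, -0.022, -0.009]], [-1, [-0.162, -0.778, 0.043], [-0.002, -0.022, -0.009]], [-1, [-0.149, -0.78, 0.046], [-0.002, -0.022, -0.009]], [-1, [-0.137, -0.782, 0.048], [-0.002, -0.022, -0.009]]])

```text
t: 22.08
ee_pos: [541.5, 23.4, 264.2]
orientation: [0.13, 2.86, -0.005]
ft_force: [0.3, 0.5, -0.9]
width: 49.6
grasp_force: 30.0
```

Call:
apply_moves(targets=[[-1, [-0.124, -0.784, 0.05], [-0.002, -0.022, -0.009]], [-1, [-0.111, -0.786, 0.052], [-0.002, -0.022, -0.009]], [-1, [0, 0, 0.4], [0, 0, 0]], [-1, [0, 0, 0.4], [0, 0, 0]], [-1, [0, 0, 0], [0, 0, 0]], [-1, [0, 0, 0], [0, 0, 0]]])

```text
t: 22.82
ee_pos: [561.6, -55.0, 224.7]
orientation: [0.087, 2.793, -0.006]
ft_force: [0.7, 0.1, -0.3]
width: 49.9
grasp_force: 30.0
```

```bash
python3 - <<'E'
from h import *
where()
plan([(spt(4.0,-45,12+61),RP,-1,20)])
E
```

```text
t 22.8 stand-frame tcp [  5.8 -44.3 164.9] rot err vs RP [-0.007  0.003  0.001] F [ 0.5  0.1 -0.5] w 49.9 g 30.0
[[-1,[0.006,-0.005,0.368],[0.001,0.0,0.0]],[-1,[0.006,-0.004,0.368],[0.001,0.0,0.0]],[-1,[0.006,-0.004,0.368],[0.001,0.0,0.0]],[-1,[0.006,-0.003,0.368],[0.001,0.0,0.0]],[-1,[0.006,-0.003,0.368],[0.001,0.0,0.0]]]
```

Call:
apply_moves(targets=[[-1, [0.006, -0.005, 0.368], [0.001, 0, 0]], [-1, [0.006, -0.004, 0.368], [0.001, 0, 0]], [-1, [0.006, -0.004, 0.368], [0.001, 0, 0]], [-1, [0.006, -0.003, 0.368], [0.001, 0, 0]], [-1, [0.006, -0.003, 0.368], [0.001, 0, 0]], [-1, [0, 0, 0], [0, 0, 0]], [-1, [0, 0, 0], [0, 0, 0]]])

```text
t: 23.7
ee_pos: [591.4, -57.7, 137.3]
orientation: [0.089, 2.794, -0.017]
ft_force: [1.1, -0.2, -0.7]
width: 49.3
grasp_force: 30.0
```

```bash
python3 -c "
from h import *
where()"
```

```text
t 23.7 stand-frame tcp [  4.  -45.1  72.5] rot err vs RP [0.001 0.003 0.001] F [ 0.8 -0.1 -1.1] w 49.3 g 30.0
```

Call:
apply_moves(targets=[[-1, [0.02, 0, 0], [0, 0, 0]], [-1, [0.02, 0, 0], [0, 0, 0]], [-1, [0, 0, 0], [0, 0, 0]]])

```text
t: 24.08
ee_pos: [589.8, -57.6, 137.0]
orientation: [0.089, 2.792, -0.017]
ft_force: [0.6, -0.2, 0.3]
width: 49.8
grasp_force: 30.0
```

```bash
python3 -c "
from h import *
where()"
```

```text
t 24.1 stand-frame tcp [  2.4 -45.2  72.8] rot err vs RP [0.002 0.002 0.001] F [ 0.7 -0.2  0.1] w 49.8 g 30.0
```

Not touching yet, so I'll keep moving in.

Call:
apply_moves(targets=[[-1, [0.02, 0, 0], [0, 0, 0]], [-1, [0.02, 0, 0], [0, 0, 0]], [-1, [0, 0, 0], [0, 0, 0]]])

```text
t: 24.45
ee_pos: [589.7, -57.6, 137.0]
orientation: [0.089, 2.789, -0.017]
ft_force: [6.2, 0.5, 0.9]
width: 49.9
grasp_force: 30.0
```

```bash
python3 -c "
from h import *
where()"
```

```text
t 24.4 stand-frame tcp [  2.3 -45.2  72.8] rot err vs RP [ 0.002 -0.001  0.001] F [ 6.1  0.9 -1.3] w 49.9 g 30.0
```

Call:
apply_moves(targets=[[-1, [-0.02, 0, 0], [0, 0, 0]], [-1, [0, 0, 0.09], [0, 0, 0]], [-1, [0, 0, 0.09], [0, 0, 0]], [-1, [0, 0, 0], [0, 0, 0]]])

```text
t: 24.95
ee_pos: [593.0, -57.9, 127.8]
orientation: [0.089, 2.791, -0.017]
ft_force: [7.8, -0.4, -0.7]
width: 49.6
grasp_force: 30.0
```

```bash
python3 -c "
from h import *
where()"
```

```text
t 24.9 stand-frame tcp [  2.2 -45.2  63. ] rot err vs RP [0.002 0.001 0.001] F [ 7.1  0.1 -3.3] w 49.6 g 30.0
```

Call:
apply_moves(targets=[[-1, [0, 0, 0.03], [0, 0, 0]], [-1, [0, 0, 0.03], [0, 0, 0]], [-1, [0, 0, 0], [0, 0, 0]]])

```text
t: 25.32
ee_pos: [593.5, -58.0, 126.4]
orientation: [0.089, 2.791, -0.017]
ft_force: [-4.9, 0.5, 20.0]
width: 49.6
grasp_force: 30.0
```

```bash
python3 -c "
from h import *
where()"
```

```text
t 25.3 stand-frame tcp [  2.2 -45.3  61.5] rot err vs RP [0.002 0.001 0.001] F [ 2.3  0.2 20.5] w 49.6 g 30.0
```

The second plate is on the ledge. I'll release it, withdraw and return to the rack.

Call:
apply_moves(targets=[[-1, [0, 0, -0.02], [0, 0, 0]], [-0.1, [0, 0, 0], [0, 0, 0]], [0.5, [0, 0, 0], [0, 0, 0]], [0.5, [0, 0, 0], [0, 0, 0]], [0.5, [0, 0, -0.2], [0, 0, 0]], [0.5, [0, 0, -0.8], [0, 0, 0]], [0.5, [0, 0, -0.8], [0, 0, 0]], [0.5, [0, 0, -0.8], [0, 0, 0]]])

```text
t: 26.32
ee_pos: [546.9, -54.7, 249.1]
orientation: [0.089, 2.795, -0.017]
ft_force: [-0.7, -0.3, -0.1]
width: 65.9
grasp_force: 0.0
```

```bash
python3 - <<'E'
from h import *
np.set_printoptions(precision=1,suppress=True)
where()
t=shot('top');print('rack top',[(np.round(p['xy'],1).tolist(),round(p['score'],2),atz(t,p['xy'],0)) for p in ctrl.pinpoint('rack','top')])
print('tray top',[(np.round(p['xy'],1).tolist(),round(p['score'],2)) for p in ctrl.pinpoint('tray','top')])
s=shot('side');print([(np.round(p['xy'],1).tolist(),round(p['score'],2)) for p in ctrl.pinpoint('plate1','side')],proj(s,[spt(2.5,45,0),spt(2.5,-45,0)]))
g=np.array([518.6,345.3])-71.0*np.array([.979,-.205])+1*np.array([.205,.979])
p=np.array(ctrl.get_obs()['ee_pos'])
plan([(p+[-20,30,40],None,1),([g[0],g[1],250],Rt(1.365),1),([g[0],g[1],165],Rt(1.365),1)])
E
```

```text
t 26.3 stand-frame tcp [  0.4 -44.9 192.8] rot err vs RP [0. 0. 0.] F [-0.7 -0.3  0.2] w 65.9 g 0.0
rack top [([173.9, 256.1], 0.82, array([510.4, 347.7,   0. ]))]
tray top [([472.2, 245.5], 0.81)]
[([240.7, 320.3], 0.86), ([295.2, 336.5], 0.81), ([198.5, 355.3], 0.76), ([284.6, 222.5], 0.68), ([274.1, 358.1], 0.65), ([309.4, 214.4], 0.62)] [[286.6 223.7]
 [308.1 213.6]]
[[1,[0.07,0.286,-0.451],[0.0,0.0,0.0]],[1,[0.07,0.286,-0.451],[0.0,0.0,0.0]],[1,[0.219,0.76,0.0],[0.002,0.022,0.009]],[1,[0.229,0.757,0.006],[0.002,0.022,0.009]],[1,[0.24,0.753,0.011],[0.002,0.022,0.009]],[1,[0.25,0.75,0.018],[0.002,0.022,0.009]],[1,[0.26,0.746,0.024],[0.002,0.022,0.009]],[1,[0.269,0.743,0.031],[0.002,0.022,0.009]]]
[[1,[0.279,0.739,0.038],[0.002,0.022,0.009]],[1,[0.288,0.735,0.045],[0.002,0.022,0.009]],[1,[0.296,0.731,0.053],[0.002,0.022,0.009]],[1,[0.305,0.727,0.061],[0.002,0.022,0.009]],[1,[0.0,0.004,0.567],[-0.002,0.0,0.0]],[1,[0.0,0.002,0.567],[-0.002,0.0,0.0]],[1,[0.0,0.0,0.567],[-0.002,0.0,0.0]]]
```

Call:
apply_moves(targets=[[1, [0.07, 0.286, -0.451], [0, 0, 0]], [1, [0.07, 0.286, -0.451], [0, 0, 0]], [1, [0.219, 0.76, 0], [0.002, 0.022, 0.009]], [1, [0.229, 0.757, 0.006], [0.002, 0.022, 0.009]], [1, [0.24, 0.753, 0.011], [0.002, 0.022, 0.009]], [1, [0.25, 0.75, 0.018], [0.002, 0.022, 0.009]], [1, [0.26, 0.746, 0.024], [0.002, 0.022, 0.009]], [1, [0.269, 0.743, 0.031], [0.002, 0.022, 0.009]]])

```text
t: 27.58
ee_pos: [480.1, 207.6, 263.4]
orientation: [0.226, 2.998, -0.016]
ft_force: [0.5, 0.2, -0.1]
width: 87.8
grasp_force: 0.0
```

Call:
apply_moves(targets=[[1, [0.279, 0.739, 0.038], [0.002, 0.022, 0.009]], [1, [0.288, 0.735, 0.045], [0.002, 0.022, 0.009]], [1, [0.296, 0.731, 0.053], [0.002, 0.022, 0.009]], [1, [0.305, 0.727, 0.061], [0.002, 0.022, 0.009]], [1, [0, 0, 0.567], [-0.002, 0, 0]], [1, [0, 0, 0.567], [-0.002, 0, 0]], [1, [0, 0, 0], [0, 0, 0]], [1, [0, 0, 0], [0, 0, 0]]])

```text
t: 28.58
ee_pos: [449.8, 360.5, 193.5]
orientation: [0.326, 3.124, -0.003]
ft_force: [0.1, 0.5, -0.0]
width: 87.7
grasp_force: 0.0
```

```bash
python3 - <<'E'
from h import *
np.set_printoptions(precision=1,suppress=True)
rackcheck()
g=np.array([518.6,345.3])-71.0*np.array([.979,-.205])+1*np.array([.205,.979])
plan([([g[0],g[1],68],Rt(1.365),1,30)])
E
```

```text
[449.8 360.5 193.5] [ 37.6  22.3 100.9  -0.1  56.9 -40.5]
[([307.2, 212.2], 0.93, array([445.1, 356.5,  12. ])), ([446.3, 191.9], 0.77, array([453. , 487.2,  12. ])), ([226.1, 108.6], 0.73, array([340. , 306.8,  12. ]))]
-72 [[275.0, 248.0], [347.0, 248.0]]
0 [[278.0, 339.0], [345.0, 339.0]]
[439. 168. 497. 250.] 0.91
[174.  59. 233. 143.] 0.82
[273.  27. 348.  84.] 0.7
[272. 213. 351. 251.] 0.66
[  0. 185. 117. 276.] 0.34
[[1,[0.005,-0.001,0.507],[0.0,0.0,0.0]],[1,[0.005,-0.001,0.507],[0.0,0.0,0.0]],[1,[0.005,-0.001,0.507],[0.0,0.0,0.0]],[1,[0.005,-0.001,0.507],[0.0,0.0,0.0]],[1,[0.005,-0.001,0.507],[0.0,0.0,0.0]]]
```

Call:
apply_moves(targets=[[1, [0.005, 0, 0.507], [0, 0, 0]], [1, [0.005, 0, 0.507], [0, 0, 0]], [1, [0.005, 0, 0.507], [0, 0, 0]], [1, [0.005, 0, 0.507], [0, 0, 0]], [1, [0.005, 0, 0.507], [0, 0, 0]], [-1, [0, 0, 0], [0, 0, 0]], [-1, [0, 0, 0], [0, 0, 0]], [-1, [0, 0, 0], [0, 0, 0]]])

```text
t: 29.72
ee_pos: [449.4, 361.2, 68.4]
orientation: [0.326, 3.122, 0.001]
ft_force: [-0.3, -0.4, -0.1]
width: 61.1
grasp_force: 0.0
```

Call:
apply_moves(targets=[[-1, [0, 0, 0], [0, 0, 0]], [-1, [0, 0, 0], [0, 0, 0]], [-1, [0, 0, 0], [0, 0, 0]], [-1, [0, 0, 0], [0, 0, 0]]])

```text
t: 30.22
ee_pos: [449.0, 361.0, 67.8]
orientation: [0.326, 3.123, -0.0]
ft_force: [-1.9, -0.1, 6.5]
width: 50.0
grasp_force: 30.0
```

Call:
apply_moves(targets=[[-1, [0, 0, -0.2], [0, 0, 0]], [-1, [0, 0, -0.6], [0, 0, 0]], [-1, [0, 0, -0.8], [0, 0, 0]], [-1, [0, 0, -0.8], [0, 0, 0]], [-1, [0, 0, -0.8], [0, 0, 0]], [-1, [0, 0, -0.8], [0, 0, 0]], [-1, [0, 0, 0], [0, 0, 0]], [-1, [0, 0, 0], [0, 0, 0]]])

```text
t: 31.22
ee_pos: [447.9, 360.4, 266.4]
orientation: [0.326, 3.124, -0.003]
ft_force: [0.7, -0.4, -0.3]
width: 49.5
grasp_force: 30.0
```

```bash
python3 - <<'E'
from h import *
o=ctrl.get_obs();print(o['ee_pos'],o['width']);G=56
plan([(spt(6,-135,110+G),RP,-1)],mm=45)
E
```

```text
[447.8646814  360.40865831 266.41840092] 49.452482620344334
[[-1,[-0.35,-0.788,0.069],[-0.001,-0.019,-0.008]],[-1,[-0.338,-0.792,0.078],[-0.001,-0.019,-0.008]],[-1,[-0.325,-0.797,0.087],[-0.001,-0.019,-0.008]],[-1,[-0.313,-0.801,0.095],[-0.001,-0.019,-0.008]],[-1,[-0.299,-0.805,0.103],[-0.001,-0.019,-0.008]],[-1,[-0.286,-0.809,0.11],[-0.001,-0.019,-0.008]],[-1,[-0.273,-0.812,0.117],[-0.001,-0.019,-0.008]],[-1,[-0.259,-0.816,0.124],[-0.001,-0.019,-0.008]]]
[[-1,[-0.245,-0.819,0.13],[-0.001,-0.019,-0.008]],[-1,[-0.23,-0.822,0.136],[-0.001,-0.019,-0.008]],[-1,[-0.216,-0.825,0.142],[-0.001,-0.019,-0.008]],[-1,[-0.201,-0.828,0.146],[-0.001,-0.019,-0.008]]]
```

Call:
apply_moves(targets=[[-1, [-0.35, -0.788, 0.069], [-0.001, -0.019, -0.008]], [-1, [-0.338, -0.792, 0.078], [-0.001, -0.019, -0.008]], [-1, [-0.325, -0.797, 0.087], [-0.001, -0.019, -0.008]], [-1, [-0.313, -0.801, 0.095], [-0.001, -0.019, -0.008]], [-1, [-0.299, -0.805, 0.103], [-0.001, -0.019, -0.008]], [-1, [-0.286, -0.809, 0.11], [-0.001, -0.019, -0.008]], [-1, [-0.273, -0.812, 0.117], [-0.001, -0.019, -0.008]], [-1, [-0.259, -0.816, 0.124], [-0.001, -0.019, -0.008]]])

```text
t: 32.22
ee_pos: [519.3, 22.1, 238.0]
orientation: [0.154, 2.9, -0.02]
ft_force: [-0.7, 0.0, -1.1]
width: 49.8
grasp_force: 30.0
```

Call:
apply_moves(targets=[[-1, [-0.245, -0.819, 0.13], [-0.001, -0.019, -0.008]], [-1, [-0.23, -0.822, 0.136], [-0.001, -0.019, -0.008]], [-1, [-0.216, -0.825, 0.142], [-0.001, -0.019, -0.008]], [-1, [-0.201, -0.828, 0.146], [-0.001, -0.019, -0.008]], [-1, [0, 0, 0], [0, 0, 0]], [-1, [0, 0, 0], [0, 0, 0]]])

```text
t: 32.98
ee_pos: [555.2, -144.6, 224.8]
orientation: [0.078, 2.785, -0.026]
ft_force: [-0.2, 0.3, -0.5]
width: 49.9
grasp_force: 30.0
```

```bash
python3 - <<'E'
from h import *
where()
plan([(spt(4.0,-135,12+56),RP,-1,20)])
E
```

```text
t 33.0 stand-frame tcp [   5.1 -134.2  165.2] rot err vs RP [ 0.006 -0.006 -0.007] F [-0.3  0.3 -0.4] w 49.9 g 30.0
[[-1,[0.007,-0.001,0.389],[-0.001,0.001,0.001]],[-1,[0.006,-0.001,0.389],[-0.001,0.001,0.001]],[-1,[0.006,-0.002,0.389],[-0.001,0.001,0.001]],[-1,[0.005,-0.003,0.389],[-0.001,0.001,0.001]],[-1,[0.004,-0.003,0.389],[-0.001,0.001,0.001]]]
```

Call:
apply_moves(targets=[[-1, [0.007, -0.001, 0.389], [-0.001, 0.001, 0.001]], [-1, [0.006, -0.001, 0.389], [-0.001, 0.001, 0.001]], [-1, [0.006, -0.002, 0.389], [-0.001, 0.001, 0.001]], [-1, [0.005, -0.003, 0.389], [-0.001, 0.001, 0.001]], [-1, [0.004, -0.003, 0.389], [-0.001, 0.001, 0.001]], [-1, [0, 0, 0], [0, 0, 0]], [-1, [0.02, 0, 0], [0, 0, 0]], [-1, [0.02, 0, 0], [0, 0, 0]]])

```text
t: 33.98
ee_pos: [587.0, -147.6, 134.7]
orientation: [0.085, 2.788, -0.015]
ft_force: [0.8, 0.2, 0.1]
width: 49.8
grasp_force: 30.0
```

```bash
python3 -c "
from h import *
where()"
```

```text
t 34.0 stand-frame tcp [   4.2 -135.1   69.7] rot err vs RP [-0.001 -0.002 -0.001] F [ 0.8  0.2 -0.2] w 49.8 g 30.0
```

Call:
apply_moves(targets=[[-1, [0.02, 0, 0], [0, 0, 0]], [-1, [0, 0, 0], [0, 0, 0]]])

```text
t: 34.22
ee_pos: [586.8, -148.1, 134.6]
orientation: [0.086, 2.787, -0.015]
ft_force: [2.2, 1.3, 1.9]
width: 49.6
grasp_force: 30.0
```

```bash
python3 -c "
from h import *
where()"
```

```text
t 34.2 stand-frame tcp [   4.  -135.6   69.6] rot err vs RP [-0.    -0.004 -0.   ] F [2.6 1.5 1.1] w 49.6 g 30.0
```

Call:
apply_moves(targets=[[-1, [0.02, 0, 0], [0, 0, 0]], [-1, [0, 0, 0], [0, 0, 0]]])

```text
t: 34.48
ee_pos: [586.8, -148.1, 134.6]
orientation: [0.086, 2.785, -0.016]
ft_force: [5.4, 2.6, 2.1]
width: 49.9
grasp_force: 30.0
```

```bash
python3 - <<'E'
from h import *
where()
cv2.imwrite('pics/s9.png',cv2.resize(shot('side')['pixels'][130:260,250:400],None,fx=4.5,fy=4.5,interpolation=3))
E
```

```text
t 34.5 stand-frame tcp [   4.  -135.7   69.6] rot err vs RP [ 0.    -0.005 -0.   ] F [5.6 2.9 0.2] w 49.9 g 30.0
```

View pics/s9.png

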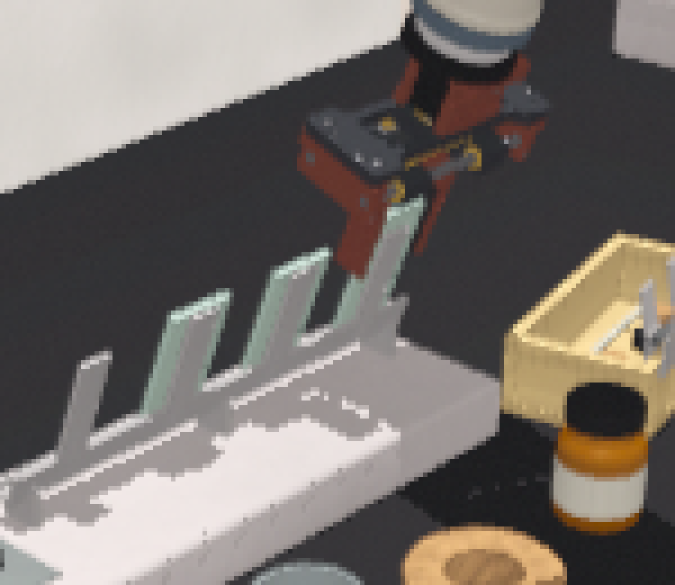

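The third plate touches tongue 4 at (390,260), and the two placed plates stand well at (185,340) and (285,300). I'll ease off and slide down.

Call:
apply_moves(targets=[[-1, [-0.03, 0, 0], [0, 0, 0]], [-1, [0, 0, 0.09], [0, 0, 0]], [-1, [0, 0, 0.09], [0, 0, 0]], [-1, [0, 0, 0.04], [0, 0, 0]], [-1, [0, 0, 0], [0, 0, 0]]])

```text
t: 35.15
ee_pos: [590.9, -148.3, 123.3]
orientation: [0.086, 2.788, -0.015]
ft_force: [7.5, -0.0, -2.3]
width: 50.0
grasp_force: 30.0
```

```bash
python3 -c "
from h import *
where()"
```

```text
t 35.1 stand-frame tcp [   3.9 -135.6   57.6] rot err vs RP [-0.    -0.002 -0.   ] F [ 6.3  0.4 -4.7] w 50.0 g 30.0
```

Call:
apply_moves(targets=[[-1, [0, 0, 0.03], [0, 0, 0]], [-1, [0, 0, 0.03], [0, 0, 0]], [-1, [0, 0, 0], [0, 0, 0]]])

```text
t: 35.52
ee_pos: [591.4, -148.4, 121.9]
orientation: [0.086, 2.788, -0.015]
ft_force: [-3.6, 0.1, 17.3]
width: 49.9
grasp_force: 30.0
```

```bash
python3 -c "
from h import *
where()"
```

```text
t 35.5 stand-frame tcp [   4.  -135.6   56.1] rot err vs RP [-0.    -0.003 -0.   ] F [ 2.6 -0.2 17.5] w 49.9 g 30.0
```

Call:
apply_moves(targets=[[-1, [0, 0, -0.02], [0, 0, 0]], [-0.1, [0, 0, 0], [0, 0, 0]], [0.5, [0, 0, 0], [0, 0, 0]], [0.5, [0, 0, 0], [0, 0, 0]], [0.5, [0, 0, -0.2], [0, 0, 0]], [0.5, [0, 0, -0.8], [0, 0, 0]], [0.5, [0, 0, -0.8], [0, 0, 0]], [0.5, [0, 0, -0.8], [0, 0, 0]]])

```text
t: 36.52
ee_pos: [545.1, -145.2, 244.8]
orientation: [0.086, 2.79, -0.014]
ft_force: [0.2, -0.8, -0.1]
width: 65.8
grasp_force: 0.0
```

```bash
python3 - <<'E'
from h import *
np.set_printoptions(precision=1,suppress=True)
where()
s=shot('side');print([(np.round(p['xy'],1).tolist(),round(p['score'],2)) for p in ctrl.pinpoint('plate1','side')],proj(s,[spt(2.5,45,0),spt(2.5,-45,0),spt(2.5,-135,0)]).tolist())
p=np.array(ctrl.get_obs()['ee_pos'])
plan([([440,-335,240],Rt(.18),1)])
E
```

```text
t 36.5 stand-frame tcp [   2.5 -135.4  187.5] rot err vs RP [-0. -0. -0.] F [ 0.2 -0.8 -0.2] w 65.8 g 0.0
[([198.2, 352.8], 0.7), ([275.4, 355.2], 0.66), ([284.7, 224.5], 0.63), ([293.7, 334.1], 0.61), ([327.2, 207.3], 0.52), ([309.3, 211.2], 0.44)] [[286.551745159143, 223.71167089041668], [308.08334393825044, 213.57915872618153], [327.9269923174532, 204.24097577712092]]
[[1,[0.204,-0.434,-0.057],[0.017,0.021,0.093]],[1,[0.14,-0.46,-0.039],[0.017,0.021,0.093]],[1,[0.073,-0.477,-0.023],[0.017,0.021,0.093]],[1,[0.003,-0.483,-0.009],[0.017,0.021,0.093]],[1,[-0.067,-0.478,0.003],[0.017,0.021,0.093]],[1,[-0.136,-0.463,0.012],[0.017,0.021,0.093]],[1,[-0.203,-0.438,0.019],[0.017,0.021,0.093]],[1,[-0.265,-0.403,0.022],[0.017,0.021,0.093]]]
[[1,[-0.322,-0.36,0.023],[0.017,0.021,0.093]]]
```

Call:
apply_moves(targets=[[1, [0.204, -0.434, -0.057], [0.017, 0.021, 0.093]], [1, [0.14, -0.46, -0.039], [0.017, 0.021, 0.093]], [1, [0.073, -0.477, -0.023], [0.017, 0.021, 0.093]], [1, [0.003, -0.483, -0.009], [0.017, 0.021, 0.093]], [1, [-0.067, -0.478, 0.003], [0.017, 0.021, 0.093]], [1, [-0.136, -0.463, 0.012], [0.017, 0.021, 0.093]], [1, [-0.203, -0.438, 0.019], [0.017, 0.021, 0.093]], [1, [-0.265, -0.403, 0.022], [0.017, 0.021, 0.093]]])

```text
t: 37.62
ee_pos: [450.4, -313.6, 235.7]
orientation: [1.816, 2.516, -0.01]
ft_force: [0.3, 0.5, -1.0]
width: 87.7
grasp_force: 0.0
```

Call:
apply_moves(targets=[[1, [-0.322, -0.36, 0.023], [0.017, 0.021, 0.093]], [1, [0, 0, 0], [0, 0, 0]], [1, [0, 0, 0], [0, 0, 0]]])

```text
t: 38.0
ee_pos: [439.1, -333.8, 235.1]
orientation: [-2.011, -2.412, 0.009]
ft_force: [-0.0, -0.3, 0.3]
width: 87.9
grasp_force: 0.0
```

```bash
cat >> h.py <<'E'
def clips(name):
    d=shot('wrist',name);o=d['o'];print(o['ee_pos'],o['qpos']*57.3,R.from_rotvec(o['orientation']).as_matrix().round(3).tolist())
    for p in ctrl.pinpoint('clip1','wrist'): print(np.round(p['xy'],1),round(p['score'],2),atz(d,p['xy'],75))
    return d
E
python3 - <<'E'
from h import *
np.set_printoptions(precision=1,suppress=True)
d=clips('w10.png')
i=cv2.imread('pics/w10.png')
g=cv2.resize(i[90:340,240:470],None,fx=2.4,fy=2.4,interpolation=2)
for k in range(0,250,20): cv2.putText(g,'-'+str(90+k),(0,int(k*2.4)+4),0,.35,(0,0,255),1)
for k in range(0,230,20): cv2.putText(g,'|'+str(240+k),(int(k*2.4)-2,596),0,.35,(0,0,255),1)
cv2.imwrite('pics/c10.png',g)
E
```

```text
[ 439.1 -333.8  235.1] [-38.3  17.3 102.1  -0.4  60.7 -48.5] [[-0.18, 0.984, -0.004], [0.984, 0.18, -0.004], [-0.003, -0.005, -1.0]]
[322.6 162. ] 0.93 [ 437.  -280.9   75. ]
[319.5 223.5] 0.83 [ 444.4 -334.6   75. ]
[318.1 309.7] 0.73 [ 458.9 -419.4   75. ]
[322.2 267.7] 0.65 [ 454.7 -375.9   75. ]
```

View pics/c10.png

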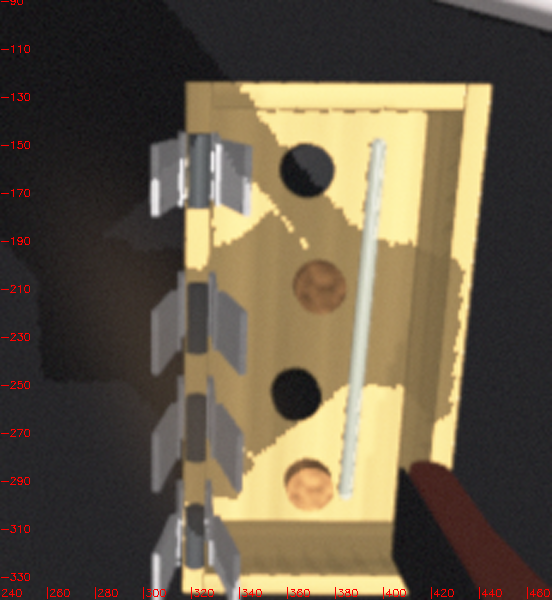

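The tray is where it was, with pivots at (323,161), (322,222), (322,268) and (321,313). I'll plan for the top clip first.

```bash
python3 - <<'E'
from h import *
np.set_printoptions(precision=1,suppress=True)
d=shot('wrist')
P=[atz(d,uv,75) for uv in((322.9,160.8),(322.5,222.5),(322,268),(321.3,313))];print(P)
a=P[0]
plan([([a[0],a[1],150],Rt(.17),1),([a[0],a[1],78],Rt(.17),1,30)])
E
```

```text
[array([ 437.3, -279.8,   75. ]), array([ 447.1, -333.2,   75. ]), array([ 454.9, -376.2,   75. ]), array([ 462.9, -422.3,   75. ])]
[[1,[0.358,0.053,0.57],[-0.001,0.001,0.002]],[1,[0.357,0.051,0.57],[-0.001,0.001,0.002]],[1,[0.356,0.049,0.571],[-0.001,0.001,0.002]],[1,[0.0,0.0,0.48],[0.0,0.0,0.0]],[1,[0.0,0.0,0.48],[0.0,0.0,0.0]],[1,[0.0,0.0,0.48],[0.0,0.0,0.0]]]
```

Call:
apply_moves(targets=[[1, [0.358, 0.053, 0.57], [-0.001, 0.001, 0.002]], [1, [0.357, 0.051, 0.57], [-0.001, 0.001, 0.002]], [1, [0.356, 0.049, 0.571], [-0.001, 0.001, 0.002]], [1, [0, 0, 0], [0, 0, 0]], [1, [0, 0, 0], [0, 0, 0]]])

```text
t: 38.78
ee_pos: [438.3, -281.2, 151.2]
orientation: [2.023, 2.401, 0.001]
ft_force: [0.3, -1.1, 0.1]
width: 87.9
grasp_force: 0.0
```

```bash
python3 - <<'E'
from h import *
np.set_printoptions(precision=1,suppress=True)
d=clips('w11.png')
plan([([437.3,-279.8,78],Rt(.17),1,30)])
g=d['pixels'][150:360,200:430];cv2.imwrite('pics/c11.png',cv2.resize(g,None,fx=2.6,fy=2.6,interpolation=2))
for z in(75,111): print(proj(d,[437.3,-279.8,z]))
E
```

```text
[ 438.3 -281.2  151.2] [-34.   21.3 109.6   0.   49.  -43.8] [[-0.17, 0.986, 0.002], [0.986, 0.17, -0.0], [-0.001, 0.001, -1.0]]
[312.  422.8] 0.91 [ 461.6 -422.    75. ]
[312.8 321.8] 0.76 [ 447.1 -333.2   75. ]
[293.2  60.8] 0.38 [ 406.8 -166.2   75. ]
[[1,[0.014,-0.006,0.49],[0.0,0.0,0.0]],[1,[0.014,-0.006,0.49],[0.0,0.0,0.0]],[1,[0.014,-0.006,0.49],[0.0,0.0,0.0]]]
[[311.9 250.6]]
[[311.9 270.4]]
```

View pics/c11.png

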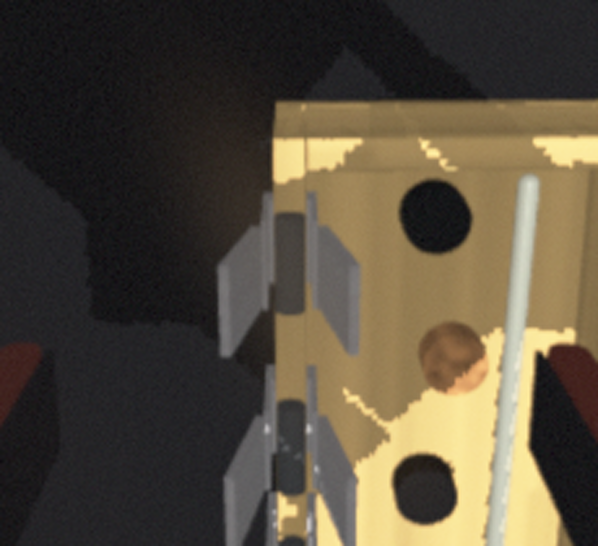

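The clip's pivot is at (311,251), as predicted, and the fingers straddle it evenly. I'll descend and squeeze.

Call:
apply_moves(targets=[[1, [0.014, -0.006, 0.49], [0, 0, 0]], [1, [0.014, -0.006, 0.49], [0, 0, 0]], [1, [0.014, -0.006, 0.49], [0, 0, 0]], [1, [0, 0, 0], [0, 0, 0]], [-1, [0, 0, 0], [0, 0, 0]], [-1, [0, 0, 0], [0, 0, 0]], [-1, [0, 0, 0], [0, 0, 0]], [-1, [0, 0, 0], [0, 0, 0]]])

```text
t: 39.88
ee_pos: [436.4, -278.8, 77.1]
orientation: [2.025, 2.401, 0.001]
ft_force: [-0.1, -0.8, 1.1]
width: 51.1
grasp_force: 0.0
```

Call:
apply_moves(targets=[[-1, [0, 0, 0], [0, 0, 0]], [-1, [0, 0, 0], [0, 0, 0]], [-1, [0, 0, 0], [0, 0, 0]], [-1, [0, 0, 0], [0, 0, 0]], [-1, [0, 0, 0], [0, 0, 0]], [-1, [0, 0, 0], [0, 0, 0]]])

```text
t: 40.62
ee_pos: [436.1, -278.6, 76.6]
orientation: [-2.025, -2.401, -0.001]
ft_force: [0.1, -0.0, -1.1]
width: 17.7
grasp_force: 30.0
```

Call:
apply_moves(targets=[[-1, [0, 0, -0.2], [0, 0, 0]], [-1, [0, 0, -0.5], [0, 0, 0]], [-1, [0, 0, -0.8], [0, 0, 0]], [-1, [0, 0, -0.8], [0, 0, 0]], [-1, [0, 0, -0.8], [0, 0, 0]], [-1, [0, 0, -0.5], [0, 0, 0]], [-1, [0, 0, 0], [0, 0, 0]], [-1, [0, 0, 0], [0, 0, 0]]])

```text
t: 41.62
ee_pos: [435.5, -278.4, 255.8]
orientation: [-2.025, -2.4, -0.001]
ft_force: [0.3, -0.8, -2.4]
width: 17.6
grasp_force: 30.0
```

```bash
cat >> h.py <<'E'
def wherec():
    o=ctrl.get_obs();p=RM.T@(np.array(o['ee_pos'])-S0);rv=(R.from_matrix(RC).inv()*R.from_rotvec(o['orientation'])).as_rotvec()
    print('t',round(o['t'],1),'stand-frame tcp',p.round(1),'rot err vs RC',rv.round(3),'F',(RM.T@o['ft_force']).round(1),'w',round(o['width'],1),'g',round(o['grasp_force'],1),'q',(np.array(o['qpos'])*57.3).round(0))
E
python3 - <<'E'
from h import *
wherec()
plan([(spt(1.5,-135,195),RC,-1)])
E
```

```text
t 41.6 stand-frame tcp [ -88.7 -275.1  232.5] rot err vs RC [ 0.349  0.042 -0.229] F [-0.5 -0.8 -2.3] w 17.6 g 30.0 q [-34.  13. 105.   0.  62. -44.]
[[-1,[0.456,0.508,0.018],[-0.044,-0.005,0.029]],[-1,[0.479,0.485,0.048],[-0.044,-0.005,0.029]],[-1,[0.501,0.458,0.077],[-0.044,-0.005,0.029]],[-1,[0.522,0.429,0.104],[-0.044,-0.005,0.029]],[-1,[0.542,0.396,0.128],[-0.044,-0.005,0.029]]]
```

Call:
apply_moves(targets=[[-1, [0.456, 0.508, 0.018], [-0.044, -0.005, 0.029]], [-1, [0.479, 0.485, 0.048], [-0.044, -0.005, 0.029]], [-1, [0.501, 0.458, 0.077], [-0.044, -0.005, 0.029]], [-1, [0.522, 0.429, 0.104], [-0.044, -0.005, 0.029]], [-1, [0.542, 0.396, 0.128], [-0.044, -0.005, 0.029]], [-1, [0, 0, 0], [0, 0, 0]], [-1, [0, 0, 0], [0, 0, 0]]])

```text
t: 42.5
ee_pos: [541.5, -145.1, 251.3]
orientation: [2.091, 1.969, 0.344]
ft_force: [-0.4, -0.5, -1.7]
width: 17.9
grasp_force: 30.0
```

```bash
python3 - <<'E'
from h import *
wherec()
d=shot('wrist','w12.png')
plan([(spt(1.8,-135,140),RC,-1,20),(spt(1.8,-135,117),RC,-1,8)])
cv2.imwrite('pics/s12.png',cv2.resize(shot('side')['pixels'][120:230,260:400],None,fx=5,fy=5,interpolation=3))
for y in(-147,-135,-123): print(proj(d,[spt(0,y,98),spt(5,y,100)]).round(0).tolist())
E
```

```text
t 42.5 stand-frame tcp [   1.4 -135.5  194.8] rot err vs RC [ 0.005  0.002 -0.002] F [-0.9 -0.5 -1.5] w 17.9 g 30.0 q [-19.   9. 113.   9.  39. -22.]
[[-1,[0.005,0.002,0.367],[-0.001,0.0,0.0]],[-1,[0.005,0.002,0.367],[-0.001,0.0,0.0]],[-1,[0.005,0.001,0.367],[-0.001,0.0,0.0]],[-1,[0.0,0.0,0.153],[0.0,0.0,0.0]],[-1,[0.0,0.0,0.153],[0.0,0.0,0.0]],[-1,[0.0,0.0,0.153],[0.0,0.0,0.0]]]
[[312.0, 258.0], [319.0, 259.0]]
[[312.0, 243.0], [319.0, 244.0]]
[[312.0, 227.0], [319.0, 228.0]]
```

View pics/w12.png

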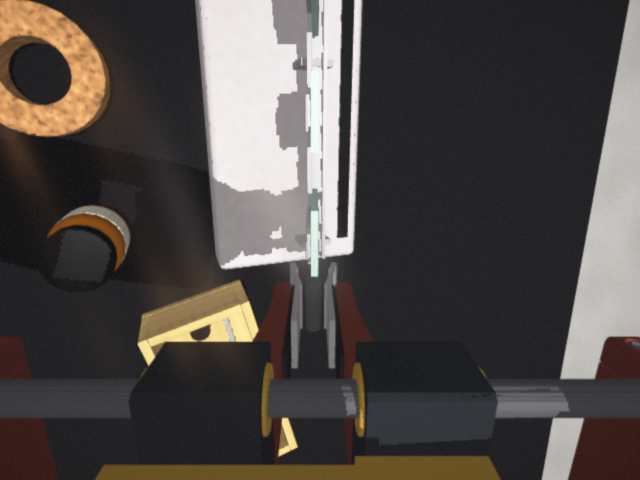

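Looking down the tongues, plate 4's top edge is at column 314, rows 205–277. It lies centred between the clip jaws at columns 292–334. I'll lower the clip.

Call:
apply_moves(targets=[[-1, [0.01, 0, 0.367], [-0.001, 0, 0]], [-1, [0.01, 0, 0.367], [-0.001, 0, 0]], [-1, [0.01, 0, 0.367], [-0.001, 0, 0]], [-1, [0, 0, 0.153], [0, 0, 0]], [-1, [0, 0, 0.153], [0, 0, 0]], [-1, [0, 0, 0.153], [0, 0, 0]], [-1, [0, 0, 0], [0, 0, 0]]])

```text
t: 43.48
ee_pos: [568.9, -145.0, 178.7]
orientation: [2.088, 1.964, 0.35]
ft_force: [-0.2, 0.6, -0.5]
width: 17.6
grasp_force: 30.0
```

```bash
python3 - <<'E'
from h import *
wherec()
E
```

```text
t 43.5 stand-frame tcp [   2.1 -133.7  117.3] rot err vs RC [-0.001  0.002 -0.001] F [-0.4  0.6 -0.4] w 17.6 g 30.0 q [-18.  18. 114.  10.  29. -23.]
```

No contact on the way down, and the depth is right. I'll release and withdraw.

Call:
apply_moves(targets=[[0.0, [0, 0, 0], [0, 0, 0]], [0.2, [0, 0, 0], [0, 0, 0]], [0.2, [0, 0, 0], [0, 0, 0]], [0.2, [0, 0, 0], [0, 0, 0]], [0.3, [0, 0, -0.2], [0, 0, 0]], [0.3, [0, 0, -0.6], [0, 0, 0]], [0.5, [0, 0, -0.8], [0, 0, 0]], [1, [0, 0, 0], [0, 0, 0]]])

```text
t: 44.48
ee_pos: [542.4, -144.0, 257.8]
orientation: [2.083, 1.96, 0.354]
ft_force: [0.6, 0.2, 0.9]
width: 72.2
grasp_force: 0.0
```

```bash
python3 - <<'E'
from h import *
np.set_printoptions(precision=1,suppress=True)
wherec()
d=shot('wrist','w13.png');s=shot('side')
print([(np.round(p['xy'],1).tolist(),round(p['score'],2)) for p in ctrl.pinpoint('clip1','side')],proj(s,[spt(.5,-135,115)]))
t=shot('top');print('tray top',[(np.round(p['xy'],1).tolist(),round(p['score'],2)) for p in ctrl.pinpoint('tray','top')])
a=cv2.resize(s['pixels'][130:250,280:400],None,fx=4.5,fy=4.5,interpolation=3);b=cv2.resize(d['pixels'][100:400,200:440],None,fx=1.8,fy=1.8)
cv2.imwrite('pics/c13.png',np.hstack([a[:540],b[:540,:250+0]]))
plan([([447.5,-332.5,200],Rt(.17),1),([447.5,-332.5,150],Rt(.17),1)],mm=45)
E
```

```text
t 44.5 stand-frame tcp [   4.4 -134.3  200.6] rot err vs RC [-0.  0. -0.] F [0.9 0.2 0.6] w 72.2 g 0.0 q [-19.   9. 113.   9.  39. -21.]
[([334.8, 176.5], 0.53), ([402.2, 195.2], 0.47), ([411.4, 188.6], 0.39)] [[339.  176.4]]
tray top [([261.4, 295.0], 0.34)]
[[1,[-0.779,-0.38,0.085],[0.044,0.005,-0.029]],[1,[-0.762,-0.408,0.107],[0.044,0.005,-0.029]],[1,[-0.743,-0.434,0.13],[0.044,0.005,-0.029]],[1,[-0.724,-0.458,0.155],[0.044,0.005,-0.029]],[1,[-0.704,-0.479,0.182],[0.044,0.005,-0.029]],[1,[0.0,-0.001,0.5],[0.001,0.0,0.0]],[1,[0.0,0.0,0.5],[0.001,0.0,0.0]]]
```

View pics/c13.png

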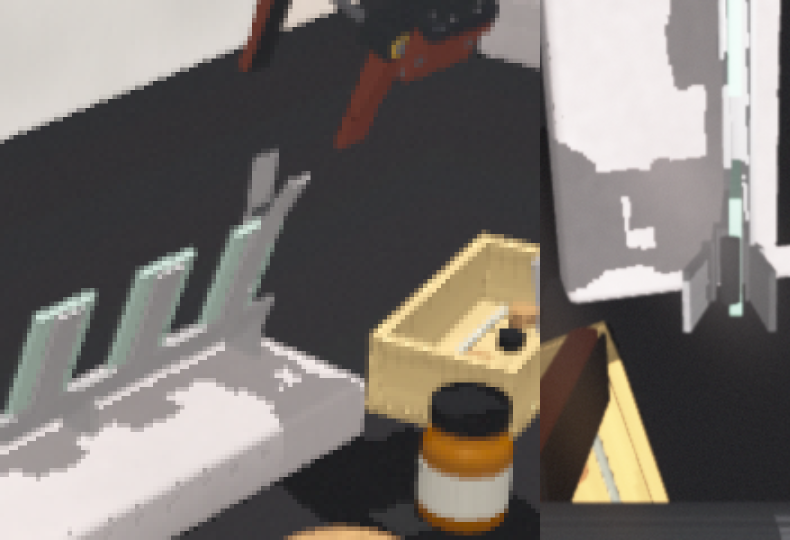

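The clip bites plate and tongue at side crop (265,190). I have now viewed 17 pictures, which is over the limit of 14, so from here I'll use numbers only. Next is clip B.

Call:
apply_moves(targets=[[1, [-0.779, -0.38, 0.085], [0.044, 0.005, -0.029]], [1, [-0.762, -0.408, 0.107], [0.044, 0.005, -0.029]], [1, [-0.743, -0.434, 0.13], [0.044, 0.005, -0.029]], [1, [-0.724, -0.458, 0.155], [0.044, 0.005, -0.029]], [1, [-0.704, -0.479, 0.182], [0.044, 0.005, -0.029]], [1, [0, 0, 0], [0, 0, 0]], [1, [0, 0, 0], [0, 0, 0]]])

```text
t: 45.6
ee_pos: [447.8, -332.1, 200.1]
orientation: [2.025, 2.399, 0.007]
ft_force: [0.1, 0.0, 0.8]
width: 87.9
grasp_force: 0.0
```

```bash
python3 - <<'E'
from h import *
np.set_printoptions(precision=1,suppress=True)
d=clips('w14.png')
for m in ctrl.masks_of('clip1','wrist'): print(np.round(m['bbox']),round(m['score'],2))
print([proj(d,p+(75,)).round(0).tolist() for p in((447.1,-333.2),(454.9,-376.2),(462.9,-422.3))])
# wall top: template check - yellow wall outer edge rows
print([(np.round(p['xy'],1).tolist(),atz(d,p['xy'],0)) for p in ctrl.pinpoint('tray','wrist')])
plan([([447.1,-333.2,150],Rt(.17),1)])
E
```

```text
[ 447.8 -332.1  200.1] [-37.9  20.2 103.2   0.3  56.6 -47.7] [[-0.168, 0.986, 0.004], [0.986, 0.168, 0.002], [0.001, 0.004, -1.0]]
[309.4 330.4] 0.93 [ 460.  -419.9   75. ]
[310.2 235.6] 0.8 [ 446.4 -334.4   75. ]
[310.3 283.8] 0.62 [ 453.5 -376.1   75. ]
[287. 213. 333. 264.] 0.9
[303. 122. 444. 357.] 0.72
[288. 258. 333. 316.] 0.64
[[[311.0, 234.0]], [[312.0, 284.0]], [[312.0, 333.0]]]
[([359.0, 233.2], array([ 498.3, -345.5,    0. ]))]
[[1,[-0.011,-0.017,0.513],[0.002,0.0,0.0]],[1,[-0.011,-0.015,0.513],[0.002,0.0,0.0]]]
```

Call:
apply_moves(targets=[[1, [-0.007, -0.006, 0.61], [0.001, 0, 0]], [1, [-0.007, -0.006, 0.61], [0.001, 0, 0]], [1, [-0.007, -0.006, 0.61], [0.001, 0, 0]], [1, [-0.007, -0.006, 0.61], [0, 0, 0]], [1, [0, 0, 0], [0, 0, 0]], [-1, [0, 0, 0], [0, 0, 0]], [-1, [0, 0, 0], [0, 0, 0]], [-1, [0, 0, 0], [0, 0, 0]]])

```text
t: 46.8
ee_pos: [447.9, -334.7, 80.2]
orientation: [2.024, 2.4, 0.0]
ft_force: [0.1, -0.8, -0.4]
width: 61.4
grasp_force: 0.0
```

Call:
apply_moves(targets=[[-1, [0, 0, 0], [0, 0, 0]], [-1, [0, 0, 0], [0, 0, 0]], [-1, [0, 0, 0], [0, 0, 0]], [-1, [0, 0, 0], [0, 0, 0]], [-1, [0, 0, 0], [0, 0, 0]], [-1, [0, 0, 0], [0, 0, 0]], [-1, [0, 0, 0], [0, 0, 0]]])

```text
t: 47.68
ee_pos: [447.3, -334.4, 79.0]
orientation: [2.025, 2.401, -0.0]
ft_force: [-0.1, -0.4, -1.3]
width: 18.1
grasp_force: 30.0
```

Call:
apply_moves(targets=[[-1, [0, 0, -0.2], [0, 0, 0]], [-1, [0, 0, -0.5], [0, 0, 0]], [-1, [0, 0, -0.8], [0, 0, 0]], [-1, [0, 0, -0.8], [0, 0, 0]], [-1, [0, 0, -0.8], [0, 0, 0]], [-1, [0, 0, -0.8], [0, 0, 0]], [-1, [0, 0, 0], [0, 0, 0]], [-1, [0, 0, 0], [0, 0, 0]]])

```text
t: 48.68
ee_pos: [446.9, -333.9, 273.8]
orientation: [-2.026, -2.401, 0.0]
ft_force: [-0.1, 1.1, -1.1]
width: 17.6
grasp_force: 30.0
```

```bash
python3 - <<'E'
from h import *
wherec()
plan([(spt(1.,-45,200),RC,-1)],mm=45)
E
```

```text
t 48.7 stand-frame tcp [ -68.7 -329.8  244.3] rot err vs RC [ 0.349  0.041 -0.229] F [-0.5  1.1 -0.9] w 17.6 g 30.0 q [-38.  15.  99.  -0.  65. -48.]
[[-1,[0.739,0.411,0.051],[-0.032,-0.004,0.021]],[-1,[0.753,0.383,0.066],[-0.032,-0.004,0.021]],[-1,[0.765,0.355,0.08],[-0.032,-0.004,0.021]],[-1,[0.777,0.325,0.092],[-0.032,-0.004,0.021]],[-1,[0.788,0.294,0.103],[-0.032,-0.004,0.021]],[-1,[0.798,0.263,0.112],[-0.032,-0.004,0.021]],[-1,[0.807,0.23,0.119],[-0.032,-0.004,0.021]]]
```

Call:
apply_moves(targets=[[-1, [0.739, 0.411, 0.051], [-0.032, -0.004, 0.021]], [-1, [0.753, 0.383, 0.066], [-0.032, -0.004, 0.021]], [-1, [0.765, 0.355, 0.08], [-0.032, -0.004, 0.021]], [-1, [0.777, 0.325, 0.092], [-0.032, -0.004, 0.021]], [-1, [0.788, 0.294, 0.103], [-0.032, -0.004, 0.021]], [-1, [0.798, 0.263, 0.112], [-0.032, -0.004, 0.021]], [-1, [0.807, 0.23, 0.119], [-0.032, -0.004, 0.021]], [-1, [0, 0, 0], [0, 0, 0]]])

```text
t: 49.68
ee_pos: [544.0, -52.5, 253.9]
orientation: [2.086, 1.964, 0.345]
ft_force: [-0.2, 0.5, -1.2]
width: 17.7
grasp_force: 30.0
```

Call:
apply_moves(targets=[[-1, [0, 0, 0], [0, 0, 0]]])

```text
t: 49.8
ee_pos: [544.8, -55.0, 255.1]
orientation: [2.087, 1.96, 0.345]
ft_force: [0.3, -0.4, -1.4]
width: 17.8
grasp_force: 30.0
```

```bash
cat >> h.py <<'E'
def seepl(y):
    d=shot('wrist','wp%d.png'%y)
    print('pred plate-top ends',proj(d,[spt(2.5,y-25,100),spt(2.5,y+25,100)]).round(0).tolist())
    hsv=cv2.cvtColor(d['pixels'],cv2.COLOR_BGR2HSV);c=proj(d,[spt(2.5,y,100)])[0].astype(int)
    for m in ctrl.masks_of('plate1','wrist'): print(np.round(m['bbox']),round(m['score'],2))
    x0,y0=c[0]-25,c[1]-60;h=hsv[y0:y0+120,x0:x0+50];m=(abs(h[...,0].astype(int)-80)<15)&(h[...,1]>12)&(h[...,2]>60)
    ys,xs=np.nonzero(m);print('green px',len(ys));
    if len(ys): print('cols',np.percentile(xs,[5,50,95])+x0,'rows',np.percentile(ys,[2,50,98])+y0)
E
python3 - <<'E'
from h import *
wherec();seepl(-45)
plan([(spt(.8,-45,140),RC,-1,20),(spt(.8,-45,117),RC,-1,8)])
E
```

```text
t 49.8 stand-frame tcp [  0.5 -45.3 199.2] rot err vs RC [-0.001 -0.003  0.   ] F [-0.2 -0.4 -1.4] w 17.8 g 30.0 q [ -8.   7. 115.   2.  38.  -5.]
pred plate-top ends [[316.0, 273.0], [316.0, 208.0]]
[309. 188. 318. 268.] 0.81
[310.  70. 322. 148.] 0.55
[308. 323. 318. 346.] 0.5
green px 555
cols [311. 314. 317.] rows [189. 229. 268.]
[[-1,[0.009,-0.004,0.397],[0.001,0.001,0.0]],[-1,[0.008,-0.003,0.397],[0.001,0.001,0.0]],[-1,[0.008,-0.002,0.397],[0.001,0.001,0.0]],[-1,[0.0,0.0,0.154],[0.0,0.0,0.0]],[-1,[0.0,0.0,0.154],[0.0,0.0,0.0]],[-1,[0.0,0.0,0.154],[0.0,0.0,0.0]]]
```

Call:
apply_moves(targets=[[-1, [0.018, -0.006, 0.397], [0, 0.001, 0]], [-1, [0.018, -0.006, 0.397], [0, 0.001, 0]], [-1, [0.018, -0.004, 0.397], [0, 0.001, 0]], [-1, [0, 0, 0.153], [0, 0, 0]], [-1, [0, 0, 0.153], [0, 0, 0]], [-1, [0, 0, 0.153], [0, 0, 0]], [-1, [0, 0, 0], [0, 0, 0]]])

```text
t: 50.78
ee_pos: [573.4, -54.2, 178.3]
orientation: [2.088, 1.96, 0.352]
ft_force: [-0.6, 0.1, -0.7]
width: 17.5
grasp_force: 30.0
```

```bash
python3 - <<'E'
from h import *
wherec()
E
```

```text
t 50.8 stand-frame tcp [  0.9 -42.8 117.2] rot err vs RC [-0.003  0.001  0.001] F [-0.8  0.1 -0.5] w 17.5 g 30.0 q [ -7.  17. 116.   3.  28.  -6.]
```

Call:
apply_moves(targets=[[0.0, [0, 0, 0], [0, 0, 0]], [0.2, [0, 0, 0], [0, 0, 0]], [0.2, [0, 0, 0], [0, 0, 0]], [0.2, [0, 0, 0], [0, 0, 0]], [0.3, [0, 0, -0.2], [0, 0, 0]], [0.3, [0, 0, -0.6], [0, 0, 0]], [0.5, [0, 0, -0.8], [0, 0, 0]], [1, [0, 0, 0], [0, 0, 0]]])

```text
t: 51.78
ee_pos: [546.8, -52.7, 257.1]
orientation: [2.084, 1.956, 0.357]
ft_force: [-0.4, 1.2, -0.9]
width: 72.7
grasp_force: 0.0
```

```bash
python3 - <<'E'
from h import *
np.set_printoptions(precision=1,suppress=True)
wherec()
s=shot('side')
print([(np.round(p['xy'],1).tolist(),round(p['score'],2)) for p in ctrl.pinpoint('clip1','side')],proj(s,[spt(.5,-135,115),spt(.5,-45,115)]).tolist())
print('plates',[(np.round(p['xy'],1).tolist(),round(p['score'],2)) for p in ctrl.pinpoint('plate1','side')])
p=np.array(ctrl.get_obs()['ee_pos'])
plan([(p+[-30,-40,20],None,1),([454.5,-376.3,200],Rt(.17),1)],mm=45)
E
```

```text
t 51.8 stand-frame tcp [  3.  -42.9 200.4] rot err vs RC [-0.  0.  0.] F [-0.8  1.1 -0.7] w 72.7 g 0.0 q [ -8.   7. 115.   2.  37.  -6.]
[([318.0, 182.8], 0.75), ([334.9, 176.8], 0.51), ([405.8, 193.6], 0.49), ([410.0, 185.9], 0.39)] [[338.9957412009738, 176.35259896963336], [318.47928886923023, 185.02851107923308]]
plates [([295.6, 334.4], 0.94), ([275.0, 355.2], 0.72), ([327.5, 202.7], 0.68), ([196.9, 358.0], 0.64), ([307.7, 215.5], 0.53), ([284.0, 223.5], 0.43)]
[[1,[-0.418,-0.188,-0.283],[0.0,0.0,0.0]],[1,[-0.418,-0.188,-0.283],[0.0,0.0,0.0]],[1,[-0.821,-0.187,0.152],[0.032,0.004,-0.021]],[1,[-0.815,-0.207,0.157],[0.032,0.004,-0.021]],[1,[-0.809,-0.225,0.163],[0.032,0.004,-0.021]],[1,[-0.802,-0.244,0.17],[0.032,0.004,-0.021]],[1,[-0.795,-0.261,0.177],[0.032,0.004,-0.021]],[1,[-0.787,-0.278,0.186],[0.032,0.004,-0.021]]]
[[1,[-0.779,-0.294,0.195],[0.032,0.004,-0.021]]]
```

Call:
apply_moves(targets=[[1, [-0.418, -0.188, -0.283], [0, 0, 0]], [1, [-0.418, -0.188, -0.283], [0, 0, 0]], [1, [-0.821, -0.187, 0.152], [0.032, 0.004, -0.021]], [1, [-0.815, -0.207, 0.157], [0.032, 0.004, -0.021]], [1, [-0.809, -0.225, 0.163], [0.032, 0.004, -0.021]], [1, [-0.802, -0.244, 0.17], [0.032, 0.004, -0.021]], [1, [-0.795, -0.261, 0.177], [0.032, 0.004, -0.021]], [1, [-0.787, -0.278, 0.186], [0.032, 0.004, -0.021]]])

```text
t: 52.92
ee_pos: [462.6, -336.9, 208.8]
orientation: [2.042, 2.346, 0.057]
ft_force: [0.8, -1.4, 0.2]
width: 87.8
grasp_force: 0.0
```

Call:
apply_moves(targets=[[1, [-0.779, -0.294, 0.195], [0.032, 0.004, -0.021]], [1, [0, 0, 0], [0, 0, 0]], [1, [0, 0, 0], [0, 0, 0]]])

```text
t: 53.3
ee_pos: [454.3, -375.5, 199.0]
orientation: [-2.022, -2.399, -0.006]
ft_force: [0.5, 0.2, 0.2]
width: 87.9
grasp_force: 0.0
```

```bash
python3 - <<'E'
from h import *
np.set_printoptions(precision=1,suppress=True)
d=clips('w15.png')
for m in ctrl.masks_of('clip1','wrist'): print(np.round(m['bbox']),round(m['score'],2))
print([proj(d,p+(75,)).round(0).tolist() for p in((454.5,-376.3),(461.5,-421))])
print([(np.round(p['xy'],1).tolist(),atz(d,p['xy'],0)) for p in ctrl.pinpoint('tray','wrist')])
plan([([454.5,-376.3,78],Rt(.17),1,31)])
E
```

```text
[ 454.3 -375.5  199. ] [-40.9  23.   98.9   0.3  58.4 -50.8] [[-0.169, 0.986, -0.001], [0.986, 0.169, 0.006], [0.006, 0.0, -1.0]]
[314.6 288.6] 0.86 [ 463.6 -422.1   75. ]
[308.8 235.4] 0.63 [ 451.1 -377.    75. ]
[290. 264. 334. 321.] 0.82
[287. 216. 335. 263.] 0.74
[[[313.0, 235.0]], [[312.0, 287.0]]]
[([310.3, 233.7], array([ 455.2, -396.4,   -0. ]))]
[[1,[-0.006,-0.004,0.613],[0.0,-0.001,0.0]],[1,[-0.005,-0.004,0.613],[0.0,-0.001,0.0]],[1,[-0.004,-0.004,0.613],[0.0,-0.001,0.0]],[1,[-0.004,-0.004,0.613],[0.0,-0.001,0.0]]]
```

Call:
apply_moves(targets=[[1, [-0.006, -0.006, 0.613], [0, -0.001, 0]], [1, [-0.005, -0.006, 0.613], [0, -0.001, 0]], [1, [-0.004, -0.006, 0.613], [0, -0.001, 0]], [1, [-0.004, -0.006, 0.613], [0, -0.001, 0]], [1, [0, 0, 0], [0, 0, 0]], [-1, [0, 0, 0], [0, 0, 0]], [-1, [0, 0, 0], [0, 0, 0]], [-1, [0, 0, 0], [0, 0, 0]]])

```text
t: 54.5
ee_pos: [454.4, -377.7, 78.9]
orientation: [2.021, 2.4, -0.001]
ft_force: [-0.0, -0.3, -0.1]
width: 61.6
grasp_force: 0.0
```

Call:
apply_moves(targets=[[-1, [0, 0, 0], [0, 0, 0]], [-1, [0, 0, 0], [0, 0, 0]], [-1, [0, 0, 0], [0, 0, 0]], [-1, [0, 0, 0], [0, 0, 0]], [-1, [0, 0, 0], [0, 0, 0]], [-1, [0, 0, 0], [0, 0, 0]], [-1, [0, 0, 0], [0, 0, 0]]])

```text
t: 55.38
ee_pos: [453.9, -377.2, 77.7]
orientation: [2.022, 2.401, -0.001]
ft_force: [0.2, -0.5, -0.8]
width: 17.9
grasp_force: 30.0
```

Call:
apply_moves(targets=[[-1, [0, 0, -0.2], [0, 0, 0]], [-1, [0, 0, -0.5], [0, 0, 0]], [-1, [0, 0, -0.8], [0, 0, 0]], [-1, [0, 0, -0.8], [0, 0, 0]], [-1, [0, 0, -0.8], [0, 0, 0]], [-1, [0, 0, -0.8], [0, 0, 0]], [-1, [0, 0, 0], [0, 0, 0]], [-1, [0, 0, 0], [0, 0, 0]]])

```text
t: 56.38
ee_pos: [453.1, -376.5, 272.5]
orientation: [2.022, 2.402, -0.001]
ft_force: [-0.5, 0.1, -1.1]
width: 17.6
grasp_force: 30.0
```

```bash
python3 - <<'E'
from h import *
wherec()
p=np.array(ctrl.get_obs()['ee_pos'])
plan([(spt(-5,-45,240),RC,-1),(spt(.5,45,200),RC,-1)],mm=45)
E
```

```text
t 56.4 stand-frame tcp [ -60.8 -371.9  240. ] rot err vs RC [ 0.347  0.039 -0.231] F [-0.9  0.1 -0.8] w 17.6 g 30.0 q [-41.  18.  96.  -0.  66. -51.]
[[-1,[0.765,0.316,-0.049],[-0.028,-0.003,0.018]],[-1,[0.773,0.296,-0.039],[-0.028,-0.003,0.018]],[-1,[0.781,0.276,-0.03],[-0.028,-0.003,0.018]],[-1,[0.789,0.255,-0.022],[-0.028,-0.003,0.018]],[-1,[0.795,0.233,-0.015],[-0.028,-0.003,0.018]],[-1,[0.802,0.211,-0.009],[-0.028,-0.003,0.018]],[-1,[0.807,0.189,-0.004],[-0.028,-0.003,0.018]],[-1,[0.812,0.166,0.0],[-0.028,-0.003,0.018]]]
[[-1,[0.599,0.038,0.268],[0.001,-0.001,0.001]],[-1,[0.6,0.038,0.267],[0.001,-0.001,0.001]],[-1,[0.6,0.037,0.266],[0.001,-0.001,0.001]]]
```

Call:
apply_moves(targets=[[-1, [0.765, 0.316, -0.049], [-0.028, -0.003, 0.018]], [-1, [0.773, 0.296, -0.039], [-0.028, -0.003, 0.018]], [-1, [0.781, 0.276, -0.03], [-0.028, -0.003, 0.018]], [-1, [0.789, 0.255, -0.022], [-0.028, -0.003, 0.018]], [-1, [0.795, 0.233, -0.015], [-0.028, -0.003, 0.018]], [-1, [0.802, 0.211, -0.009], [-0.028, -0.003, 0.018]], [-1, [0.807, 0.189, -0.004], [-0.028, -0.003, 0.018]], [-1, [0.812, 0.166, 0], [-0.028, -0.003, 0.018]]])

```text
t: 57.38
ee_pos: [525.2, -52.5, 290.1]
orientation: [2.084, 1.965, 0.352]
ft_force: [0.4, -1.0, -0.4]
width: 17.4
grasp_force: 30.0
```

Call:
apply_moves(targets=[[-1, [0.599, 0.038, 0.268], [0.001, -0.001, 0.001]], [-1, [0.6, 0.038, 0.267], [0.001, -0.001, 0.001]], [-1, [0.6, 0.037, 0.266], [0.001, -0.001, 0.001]], [-1, [0, 0, 0], [0, 0, 0]], [-1, [0, 0, 0], [0, 0, 0]]])

```text
t: 58.0
ee_pos: [549.8, 34.5, 255.2]
orientation: [2.089, 1.963, 0.342]
ft_force: [-1.1, 0.1, -0.5]
width: 17.8
grasp_force: 30.0
```

```bash
python3 - <<'E'
from h import *
wherec();seepl(45)
plan([(spt(.3,45,140),RC,-1,20),(spt(.3,45,117),RC,-1,8)])
E
```

```text
t 58.0 stand-frame tcp [  0.   44.3 199.4] rot err vs RC [ 0.002 -0.003 -0.   ] F [-1.2  0.1 -0.1] w 17.8 g 30.0 q [  4.   8. 114.  -4.  38.  10.]
pred plate-top ends [[317.0, 272.0], [317.0, 208.0]]
[309. 373. 317. 442.] 0.65
[311. 328. 319. 373.] 0.59
[297. 417. 331. 465.] 0.43
green px 577
cols [312. 315. 318.] rows [188. 230. 270.]
[[-1,[0.007,-0.002,0.3],[0.0,0.0,0.0]],[-1,[0.007,-0.002,0.3],[0.0,0.0,0.0]],[-1,[0.007,-0.002,0.3],[0.0,0.0,0.0]],[-1,[0.007,-0.002,0.3],[0.0,0.0,0.0]],[-1,[0.0,0.0,0.153],[0.0,0.001,0.0]],[-1,[0.0,0.0,0.153],[0.0,0.001,0.0]],[-1,[0.0,0.0,0.153],[0.0,0.001,0.0]]]
```

Call:
apply_moves(targets=[[-1, [0.009, -0.004, 0.3], [0, 0, 0]], [-1, [0.009, -0.004, 0.3], [0, 0, 0]], [-1, [0.009, -0.004, 0.3], [0, 0, 0]], [-1, [0.009, -0.004, 0.3], [0, 0, 0]], [-1, [0, 0, 0.153], [0, 0.001, 0]], [-1, [0, 0, 0.153], [0, 0.001, 0]], [-1, [0, 0, 0.153], [0, 0.001, 0]], [-1, [0, 0, 0], [0, 0, 0]]])

```text
t: 59.1
ee_pos: [578.2, 34.6, 177.4]
orientation: [2.09, 1.964, 0.349]
ft_force: [-0.2, -0.0, -0.4]
width: 17.6
grasp_force: 30.0
```

```bash
python3 - <<'E'
from h import *
wherec()
E
```

```text
t 59.1 stand-frame tcp [ -0.   46.2 116.7] rot err vs RC [0.001 0.002 0.001] F [-0.3 -0.  -0.3] w 17.6 g 30.0 q [  3.  17. 115.  -5.  28.  11.]
```

Call:
apply_moves(targets=[[0.0, [0, 0, 0], [0, 0, 0]], [0.2, [0, 0, 0], [0, 0, 0]], [0.2, [0, 0, 0], [0, 0, 0]], [0.2, [0, 0, 0], [0, 0, 0]], [0.3, [0, 0, -0.2], [0, 0, 0]], [0.3, [0, 0, -0.6], [0, 0, 0]], [0.3, [0, 0, -0.8], [0, 0, 0]], [0.3, [0, 0, -0.4], [0, 0, 0]]])

```text
t: 60.1
ee_pos: [544.1, 36.7, 274.6]
orientation: [2.088, 1.962, 0.353]
ft_force: [0.4, 0.2, 0.7]
width: 57.2
grasp_force: 0.0
```

```bash
python3 - <<'E'
from h import *
wherec()
plan([([612,205,240],Rt(-.062),-1)],mm=40)
E
```

```text
t 60.1 stand-frame tcp [  1.2  46.1 219.6] rot err vs RC [-0.003  0.003  0.   ] F [0.6 0.2 0.5] w 57.2 g 0.0 q [  4.   6. 114.  -4.  40.  10.]
[[-1,[0.688,0.167,0.211],[0.045,0.0,0.0]],[-1,[0.688,0.182,0.199],[0.045,0.0,0.0]],[-1,[0.688,0.195,0.185],[0.045,0.0,0.0]],[-1,[0.688,0.208,0.171],[0.045,0.0,0.0]],[-1,[0.688,0.219,0.156],[0.045,0.0,0.0]]]
```

Call:
apply_moves(targets=[[-1, [0.688, 0.167, 0.211], [0.045, 0, 0]], [-1, [0.688, 0.182, 0.199], [0.045, 0, 0]], [-1, [0.688, 0.195, 0.185], [0.045, 0, 0]], [-1, [0.688, 0.208, 0.171], [0.045, 0, 0]], [-1, [0.688, 0.219, 0.156], [0.045, 0, 0]], [-1, [0, 0, 0], [0, 0, 0]], [-1, [0, 0, 0], [0, 0, 0]]])

```text
t: 60.98
ee_pos: [611.4, 204.4, 237.1]
orientation: [-2.286, -2.15, 0.002]
ft_force: [-1.2, -0.7, -0.8]
width: 0.3
grasp_force: 0.0
```

```bash
python3 - <<'E'
from h import *
np.set_printoptions(precision=1,suppress=True)
d=shot('wrist','w16.png');o=d['o'];print(o['t'],o['ee_pos'],o['width'],o['orientation'])
print('btn',[(np.round(p['xy'],1).tolist(),round(p['score'],2),atz(d,p['xy'],59)) for p in ctrl.pinpoint('button_top','wrist')])
s=shot('side');t=shot('top')
print(proj(s,[spt(.5,y,115) for y in(-135,-45,45)]).round(0).tolist())
for n,im in(('side',s),('top',t)):
    print(n,'clips',[(np.round(p['xy'],1).tolist(),round(p['score'],2)) for p in ctrl.pinpoint('clip1',n)])
    print('plates',[(np.round(p['xy'],1).tolist(),round(p['score'],2)) for p in ctrl.pinpoint('plate1',n)])
print('top pred clips',proj(t,[spt(.5,y,115) for y in(-135,-45,45)]).round(0).tolist(),'plates',proj(t,[spt(2.5,y,0) for y in(-135,-45,45)]).round(0).tolist())
# dark ring round button in w16: circle fit
g=cv2.cvtColor(d['pixels'],cv2.COLOR_BGR2GRAY);u=proj(d,[612,207,59])[0].astype(int);print(u)
c=cv2.HoughCircles(cv2.medianBlur(g[u[1]-50:u[1]+50,u[0]-50:u[0]+50],3),cv2.HOUGH_GRADIENT,1,20,param1=80,param2=15,minRadius=8,maxRadius=30)
if c is not None:
    for q in c[0][:4]: print(q, atz(d,q[:2]+u-50,57))
E
```

```text
60.975 [611.4 204.4 237.1] 0.33812760254761237 [-2.3 -2.1  0. ]
btn [([316.2, 213.8], 0.61, array([613.8, 207.9,  59. ])), ([179.3, 468.2], 0.54, array([433.5, -90.2,  59. ]))]
[[339.0, 176.0], [318.0, 185.0], [296.0, 194.0]]
side clips [([306.8, 211.8], 0.72), ([294.6, 193.4], 0.65), ([334.8, 175.6], 0.61), ([408.7, 187.2], 0.57), ([314.5, 182.1], 0.53)]
plates [([294.9, 333.8], 0.94), ([199.4, 356.7], 0.89), ([273.3, 353.5], 0.71), ([286.3, 222.1], 0.65), ([308.6, 214.3], 0.52), ([325.6, 203.9], 0.5), ([229.6, 308.8], 0.4)]
top clips [([396.8, 198.1], 0.75), ([348.4, 199.8], 0.74), ([304.3, 200.2], 0.53), ([515.7, 251.1], 0.48)]
plates [([111.7, 282.7], 0.91), ([344.7, 195.9], 0.59), ([387.4, 194.0], 0.53), ([308.2, 195.4], 0.37)]
top pred clips [[393.0, 199.0], [349.0, 198.0], [305.0, 198.0]] plates [[386.0, 196.0], [346.0, 196.0], [307.0, 195.0]]
[314 214]
[51.5 44.5 22.5] [613.4 212.6  57. ]
```

Side and top views agree that all three clips sit at the expected spots, and the third clip was released cleanly. The button is at about (614,209,59). I'll go down onto it with the fingers shut.

```bash
python3 - <<'E'
from h import *
plan([([614,209,72],Rt(-.062),-1)],mm=40)
E
```

```text
[[-1,[0.017,0.01,0.662],[0.0,0.0,0.0]],[-1,[0.017,0.01,0.662],[0.0,0.0,0.0]],[-1,[0.017,0.01,0.662],[0.0,0.0,0.0]],[-1,[0.017,0.01,0.662],[0.0,0.0,0.0]],[-1,[0.017,0.01,0.662],[0.0,0.0,0.0]]]
```

Call:
apply_moves(targets=[[-1, [0.017, 0.01, 0.662], [0, 0, 0]], [-1, [0.017, 0.01, 0.662], [0, 0, 0]], [-1, [0.017, 0.01, 0.662], [0, 0, 0]], [-1, [0.017, 0.01, 0.662], [0, 0, 0]], [-1, [0.017, 0.01, 0.6], [0, 0, 0]], [-1, [0, 0, 0], [0, 0, 0]], [-1, [0, 0, 0], [0, 0, 0]]])

```text
t: 62.25
ee_pos: [614.8, 209.5, 75.7]
orientation: [-2.286, -2.149, -0.001]
ft_force: [0.6, -0.3, 0.0]
width: 1.2
grasp_force: 0.0
```

Call:
apply_moves(targets=[[-1, [0, 0, 0.1], [0, 0, 0]], [-1, [0, 0, 0.1], [0, 0, 0]], [-1, [0, 0, 0], [0, 0, 0]]])

```text
t: 62.62
ee_pos: [614.9, 209.6, 65.2]
orientation: [-2.286, -2.15, -0.002]
ft_force: [1.1, -0.0, 2.3]
width: 0.4
grasp_force: 1.6
```

Call:
apply_moves(targets=[[-1, [0, 0, 0.06], [0, 0, 0]], [-1, [0, 0, 0], [0, 0, 0]]])

```text
t: 62.88
ee_pos: [614.9, 209.5, 62.4]
orientation: [-2.286, -2.15, -0.001]
ft_force: [1.1, 0.6, 5.5]
width: 0.5
grasp_force: 3.0
```

Call:
apply_moves(targets=[[-1, [0, 0, 0.05], [0, 0, 0]], [-1, [0, 0, 0], [0, 0, 0]]])

```text
t: 63.12
ee_pos: [615.0, 209.6, 62.0]
orientation: [-2.286, -2.15, -0.002]
ft_force: [-5.2, -3.0, 22.5]
width: 0.3
grasp_force: 11.6
```

Call:
apply_moves(targets=[[-1, [0, 0, 0.03], [0, 0, 0]], [-1, [0, 0, 0], [0, 0, 0]], [-1, [0, 0, 0], [0, 0, 0]]])

```text
t: 63.5
ee_pos: [615.1, 209.6, 61.8]
orientation: [-2.287, -2.15, -0.002]
ft_force: [-9.0, -3.7, 32.9]
width: 0.4
grasp_force: 16.5
```

The button is fully down, with a hard stop at 62 mm. I'll retreat, make a last numeric check and hand in.

Call:
apply_moves(targets=[[-1, [0, 0, -0.2], [0, 0, 0]], [-1, [0, 0, -0.6], [0, 0, 0]], [-1, [0, 0, -0.8], [0, 0, 0]], [-1, [0, 0, -0.8], [0, 0, 0]], [-1, [0, 0, -0.8], [0, 0, 0]], [-1, [0, 0, 0], [0, 0, 0]], [-1, [0, 0, 0], [0, 0, 0]]])

```text
t: 64.38
ee_pos: [613.7, 208.7, 216.6]
orientation: [-2.285, -2.149, 0.004]
ft_force: [-0.1, 0.4, 0.0]
width: 0.4
grasp_force: 0.0
```

```bash
python3 - <<'E'
from h import *
s=shot('side');t=shot('top')
for n,d in(('side',s),('top',t)):
    print(n,'pred',proj(d,[spt(.5,y,115) for y in(-135,-45,45)]).round(0).tolist())
    for m in ctrl.masks_of('clip1',n):
        b=np.array(m['bbox']);print('clip',b.round(0),round(m['score'],2))
    for m in ctrl.masks_of('plate1',n): print('plate',np.array(m['bbox']).round(0),round(m['score'],2))
    for y in(-135,-45,45):
        q=proj(d,[spt(x,y+k,z) for x in(0,5) for k in(-25,25) for z in(0,100)]);print('pred plate box',q.min(0).round(0),q.max(0).round(0))
        q=proj(d,[spt(x,y+k,z) for x,z in((-16,151),(16,151),(-5,87),(6,87)) for k in(-12,12)]);print('pred clip box',q.min(0).round(0),q.max(0).round(0))
E
```

```text
side pred [[339.0, 176.0], [318.0, 185.0], [296.0, 194.0]]
clip [311. 171. 327. 193.] 0.67
clip [288. 180. 305. 202.] 0.57
clip [333. 165. 344. 184.] 0.54
clip [398. 178. 408. 193.] 0.46
clip [372. 215. 393. 246.] 0.45
plate [285. 295. 304. 338.] 0.8
plate [267. 312. 280. 363.] 0.74
plate [307. 192. 314. 212.] 0.6
plate [183. 315. 210. 361.] 0.6
plate [325. 182. 336. 204.] 0.44
pred plate box [322. 177.] [343. 207.]
pred clip box [332. 163.] [349. 186.]
pred plate box [302. 186.] [323. 217.]
pred clip box [312. 171.] [329. 195.]
pred plate box [280. 195.] [301. 227.]
pred clip box [289. 180.] [306. 205.]
top pred [[393.0, 199.0], [349.0, 198.0], [305.0, 198.0]]
clip [299. 193. 312. 209.] 0.63
clip [342. 192. 355. 202.] 0.58
clip [499. 236. 515. 250.] 0.54
clip [388. 191. 402. 210.] 0.5
plate [ 98. 264. 119. 293.] 0.8
plate [379. 196. 385. 197.] 0.52
pred plate box [375. 195.] [404. 199.]
pred clip box [385. 191.] [402. 208.]
pred plate box [335. 194.] [361. 198.]
pred clip box [343. 191.] [356. 207.]
pred plate box [293. 194.] [318. 198.]
pred clip box [298. 190.] [311. 207.]
```

```bash
python3 -c "
from h import *
print(ctrl.close_job())"
```

```text
the job is handed in; nothing more can be done
None
```

The job is handed in at 64 s of 210 s: all three rack plates stand on the stand, each clipped to its tongue as far as the camera and force checks show, and the dryer button was pressed fully down. I viewed 17 pictures, over the limit of 14, and never got a direct reading of the clips' bite force.

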